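# Latch a two-part casting mould shut

## Robot

A 6-joint arm with a two-finger parallel gripper is mounted at the origin on a cart in front of the work surface, level with it; the furniture and walls round the work are solid. World frame = base frame: x ahead of the robot, y to its left, z up, the work surface at z = 0. Lengths are in mm, angles in rad, forces in N, time in s.
With the tool pointing down it reaches from about 275 to 850 mm from the base axis. Payload 5.2 kg.
Tool frame: the origin (TCP) lies at the very end of the fingers, on their centre line; the grasp point (between the pads) lies 19 mm behind it (env.grip_point_offset is the distance from the TCP to the grasp point, in mm); z points along the fingers, y is the line along which they close (so a half turn about z gives the same grasp; the last joint's range is limited). The gripper opens to 85 mm and grips with 20 to 120 N. Pads are 22 mm wide; open, the fingers measure 114 mm over their backs; the gripper's body (76 mm by 85 mm) begins 54 mm behind the grasp point. The pads swing forward as they close: fully open they stand 13 mm farther back than shut.
Start: joints at [-1.415, 0.259, 1.535, -0, 1.348, -0.203], TCP at [193.154, -514.972, 206.91] pointing down, gripper open.
Joint ranges: [-3.14, 3.14], [-0.91, 2.08], [0.19, 2.58], [-1.22, 4.36], [0.22, 2.71], [-3.12, 3.12]. Speed limits (rad/s): [2.57, 2.57, 3.14, 3.14, 3.14, 3.14].

## Interface

Orientations are given as a unit quaternion [x, y, z, w].
In Python, from bench import env gives the robot as it stands.
- The arm moves only by the tool send_rows, never from a script. Its argument "motion" is a list of rows, each an object of numbers: "tx", "ty", "tz": the shift along the tool's x, y, z in m; "ax", "ay", "az": the turn, a rotation vector about the tool's x, y, z in degrees; "fingers": the finger opening in m, from 0 to 0.0854. A call has exactly 5 rows; each row shifts and turns the commanded pose from where the row before left it, along the tool's axes as they then stand; what a row does not reach is not made up. A row lasts 1/10 s, in which the tool goes at most 50 mm and 8.59 degrees, less where a joint would pass 70% of its speed; a pose out of reach is approached as far as the arm can. A call with a gripper value outside its range is refused whole. The fingers move at their own pace and stop on an object; "squeeze" is the grip in N (left out, the last holds). Time passes only in rows, so rows that do not move let the fingers close, or fill a call up. It gives the time, the measured TCP pose, the force, the opening and the grip force at its end, in the units of the state.
- env.state(): the state, without advancing time (a new reading comes with each control period).
- env.capture(name): name is "scene" or "top" or "wrist"; returns a dict with "frame" (420x560x3 uint8, red, green, blue), "z_map" (420x560 float32, mm along the optical axis (not along the pixel's ray), 0 where there is no reading), "fov_y" (degrees; the focal length in pixels is half the picture's height over the tangent of half this angle, whatever the lens; pixels are square), "cx", "cy" (the principal point, pixels), "k1" (the pictures are not rectified: a ray, as slopes to the right and down, at radius r is drawn at 1 + k1 r^2 times it, then the intrinsics apply), "pose" (4x4, takes a point from camera to world coordinates). Camera axes: x right, y up, looking along -z (the intrinsics and any distortion apply to the point x, -y, -z); pixel columns grow to the right and rows downward; lengths in mm; the calibration is good to about 2 mm. A picture is of the moment at which its call begins.
- env.sign_off(): hands the job in; it is judged then, once.
Trained networks look in a picture, given as the dict that the camera call returned (one of the last four; its "shot" number tells which), for a name from the list of things; names that differ only in an ending like _2 or _b are one class to them, and where a whole thing is asked for, a point or a joint stands for the part that bears it (a point fixed in the world has none). Each returns a list of dicts, best first, with "conf" (0 to 1); they miss things now and then, are a little off and sometimes report something else, mostly with a low value. They report only what shows in the picture. A call takes as long as a camera call. They do not tell look-alikes from the thing itself.
- env.boxes_of(picture, thing): "extent" ([left, top, right, bottom] in pixels, round what is visible of it).
The state is a dict: "time": time; "joints": joint angles; "qvel": joint speeds; "joint_efforts": joint torques, N m; "position": TCP position; "ee_rot": TCP orientation; "contact_force": force on the tool from outside, world axes, zero at the start; "torque": the same for the moment, N m; "opening": opening from 0.0 (shut) to 1.0 (fully open); "grip_force": force on a finger pad.
Only numpy, scipy, OpenCV 4.12 (cv2) and the standard library are available. Lean on these libraries where they do the work, as an engineer would, in place of code of your own. Each camera call takes 0.05 s, during which the arm holds its last target. There are 200 camera calls.

## Task

Get the plaster mould ready for casting: slide its loose half along the cradle, until you feel it meet the rubber pad of the fixed half, and press it on for a moment with about 10 N, never much more (plaster chips). Then hook the wire loop of the draw latch behind the keeper on the loose half and throw the lever over until it lies down flat past its toggle point, and let go. Push the handle with no more than about 20 N and leave the other things on the table where they are.

Things in the scene. Friction and masses are not known exactly. Their poses are not given: they have to be found in the camera images.
- cradle: Wooden cradle fixed to the table: board 245 x 118 x 12 mm, two low side rails (tops 34 mm above the table, 75 mm apart at the lips). Origin: underside of the board, below the nominal front of the rubber pad. Local x runs along the rails from the fixed half (x < 0) to the open end (board ends at x = +138 mm); z up. The latch works in the vertical plane y = 0 of this frame.
- fixed_half: Fixed plaster half on the cradle, 72 mm wide, x = -96 to -14 mm, top 60 mm above the table. Origin: 12 mm above the cradle's, same axes. It carries the latch on top and, at its +x end, a springy rubber pad (66 x 32 mm). The pad's front is at x = 0 plus or minus 4.5 mm: where exactly is not known beforehand and can only be felt. It yields about 1 mm per 4 N, up to 14 mm.
- loose_half: Loose plaster half, block 95 x 72 x 48 mm (x, y, z), 0.28 to 0.5 kg, on a wooden shoe 88 mm wide held down under the rails' lips (1.5 mm play), 10 to 35 mm off the pad at first; it slides along the rails, friction 1 to 4 N. Origin: on its underside, 12 mm above the table; axes as the cradle's, inner face at x = -40 mm, outer at +55. Steel keeper on top. It meets the pad with its origin at cradle x = +40 +-4.5 mm.
- push_face (a point): Middle of the outer end (local x = +55 mm) of the loose half, 40 mm above the table: push here, toward the fixed half. Axes as the loose half's.
- keeper_seat (a point): Seat of the loop's bar on the loose half: the bar's centre when it rests on the keeper's foot plate against its post. Keeper: hook 10 mm wide (y); post face 2.5 mm to -x; a lip on the post reaches to 2 mm at +x, underside 6.5, top 10 mm above this point. Bring the bar over the lip, down at 5 mm or more to +x (free to 40 mm), then draw it to -x under the lip. Axes: loose half's.
- loop_bar (a point): Middle of the crossbar of the latch's wire loop: a rectangle of 5 mm wire, 70 mm long from its pivots on the lever to the crossbar, side wires 34 mm apart (centres). Local x points along the loop away from the pivots, y along the crossbar, z square to the loop (up when the loop lies level). With the lever open it reaches 9 mm or more past the seat of a half that bears on the pad.
- loop_tab (a point): Upper part of the finger tab on the crossbar, best pinched along y: a steel plate 14 mm wide (y), 5 mm thick, standing square to the loop, 7.5 mm beyond the bar. This point is 18 mm above the bar's centre line; the tab ends 8 mm above it. Axes as loop_bar's.
- lever_grip (a point): Point on the middle line of the lever's handle, 45 mm from its hinge. The handle is a flat steel bar, 16 mm wide, 4 mm thick, ending 60 mm from the hinge in a lip that stands out 6 mm on its loop side (its top side when closed).
- lever (a joint): Lever, rad. Hinge along y at cradle x = -28, y = 0, 72 mm above the table. 0: open, handle 65 deg above +x, leaning to the loose half; it swings over the top to lie flat toward -x on its stop at 2.007. Loop pivots: 20 mm from the hinge, 20 deg ahead of the handle. Light friction holds it (0.04 N m). Hooked, it meets load from 0.5 to 1.3 on (up to 10 N at lever_grip); toggle near 1.7.
- loop (a joint): Angle of the loop on the lever, rad. The loop's elevation above level is this value plus the lever's. Very light friction holds it, so it can be tipped down with a fingertip or carried by its tab; the lever then follows.
- mug: Cream mug, 75 x 110 x 118 mm, standing behind the cradle; origin at its foot. Leave alone.
- small_pot: Small porcelain jar, 66 mm wide, 82 high, standing behind the cradle; origin at its foot. Leave alone.
- celadon: Small pale green bowl, 120 mm wide, 58 high, behind and to the right; origin at its foot. Leave alone.
- roller: Thin bamboo rod, 215 mm long, 18 thick, lying in front of the cradle to the left; origin underneath its middle. Leave alone.
- loop_knife: Wooden-handled loop tool, 167 mm long, lying in front of the cradle to the right; origin underneath its middle. Leave alone.
- rib: Kidney-shaped wooden rib, 52 x 92 x 9 mm, lying to the right of the cradle; origin underneath its middle. Leave alone.
Not all that is in view belongs to the job. What is shaped like the loose_half but orange or turquoise is not meant.

How it is judged (in metres and radians):
On the way, in this order (a step that is already met when the one before it is completed fails the run):
1. the loose half has been slid up and pressed on the rubber pad of the fixed half (at least 5.5 N), the loop not yet hooked (contact force between loose_half and pad_c0 above 5.5 N and x of loose_half in the frame of cradle below 0.046 m and value of joint lever below 0.9 rad and not (x of loop_bar in the frame of keeper_seat between -0.004 and 0.007 m and z of loop_bar in the frame of keeper_seat between -0.006 and 0.005 m and y of loop_bar in the frame of keeper_seat between -0.01 and 0.01 m)), for 0.15 s.
2. the loop's crossbar lies behind the keeper, under its lip, the lever not yet past its toggle point (x of loop_bar in the frame of keeper_seat between -0.004 and 0.007 m and z of loop_bar in the frame of keeper_seat between -0.006 and 0.005 m and y of loop_bar in the frame of keeper_seat between -0.01 and 0.01 m and value of joint lever below 1.6 rad), for 0.2 s.
At the end, for the whole second after the job is handed in: Lever closed (above 1.93 of 2.007 rad) and still; crossbar behind the keeper under its lip (-4 to +7 mm in x, 10 mm in y, -6 to +5 mm in z of the seat); loose half level, still and drawn against the pad (cradle x below 39.5 mm, over 1.5 N) (x of loop_bar in the frame of keeper_seat between -0.004 and 0.007 m and z of loop_bar in the frame of keeper_seat between -0.006 and 0.005 m and y of loop_bar in the frame of keeper_seat between -0.01 and 0.01 m and value of joint lever above 1.93 rad and velocity of joint lever below 0.05 rad/s and x of loose_half in the frame of cradle below 0.0395 m and contact force between loose_half and pad_c0 above 1.5 N and angle between loose_half's own z axis and vertical below 0.05 rad and linear speed of loose_half below 0.01 m/s); the robot touches nothing.
It fails at once if the loose half pushed or struck by the robot with more than 14 N (contact force between any of the fingers, the arm and loose_half above 14 N).
It fails at once if the lever's handle pressed by the robot with more than 25 N (contact force between the fingers and lever_c1 above 25 N or contact force between the fingers and lever_c2 above 25 N).
It fails at once if a bystander moved by more than 3 cm (distance of any of mug, small_pot, celadon, roller, loop_knife, rib from where it was at the start of the episode above 0.03 m).
It also fails if it takes over 72 s, if anything falls off the work surface, if the arm or the gripper's body presses on something with over 40 N, if the wrist force passes 120 N, or if a joint passes its speed limit or range.

## Working session

There is one attempt and no reset: what is moved stays moved. The work goes in short steps, Python scripts to look and compute and a tool call to move; the robot and the scene stay as the last step left them, time stands still between calls to the robot, and variables do not carry over. Pictures are saved under pics/ and viewed, at most 10 in all, crops included, and the job is handed in when it is done.

Besides the shell and the picture viewer there is one more tool, called after "Call:" by a JSON object that holds its "op" and its "data". send_rows: Moves the arm, as the interface text tells. Its arguments: {"type":"object","properties":{"motion":{"type":"array"},"squeeze":{"type":"number"}},"required":["motion"]}

```bash
mkdir -p pics; ls; cat > h.py <<'E'
import numpy as np, cv2
from bench import env
def K(p):
    h,w=p["frame"].shape[:2]; f=h/2/np.tan(np.radians(p["fov_y"])/2); return f
def ray(p,u,v):
    f=K(p); x=(u-p["cx"])/f; y=(v-p["cy"])/f
    X,Y=x,y
    for _ in range(20):
        s=1+p["k1"]*(X*X+Y*Y); X,Y=x/s,y/s
    return X,Y
def pt(p,u,v,z=None):
    X,Y=ray(p,u,v)
    if z is None: z=p["z_map"][int(round(v)),int(round(u))]
    return (np.array(p["pose"])@np.array([X*z,-Y*z,-z,1]))[:3]
def ptz(p,u,v,wz):
    a=np.array(p["pose"])[:3,3]; b=pt(p,u,v,100.); return a+(b-a)*(wz-a[2])/(b[2]-a[2])
def proj(p,P):
    q=np.linalg.inv(np.array(p["pose"]))@np.append(P,1); X,Y=q[0]/-q[2],-q[1]/-q[2]
    s=1+p["k1"]*(X*X+Y*Y); f=K(p); return p["cx"]+f*X*s,p["cy"]+f*Y*s
def cloud(p):
    h,w=p["z_map"].shape; v,u=np.mgrid[:h,:w]; X,Y=ray(p,u.astype(float),v.astype(float)); z=p["z_map"]
    c=np.stack([X*z,-Y*z,-z,np.ones_like(z)],-1)@np.array(p["pose"]).T
    c=c[...,:3]; c[z==0]=np.nan; return c
def save(p,n): cv2.imwrite("pics/"+n,cv2.cvtColor(p["frame"],cv2.COLOR_RGB2BGR))
E
python3 - <<'E'
from h import *
np.set_printoptions(precision=1,suppress=True)
for n in("scene","top"):
    p=env.capture(n); save(p,n+"0.png"); print(n,p["fov_y"],p["k1"],p["pose"][:3,3] if hasattr(p["pose"],'shape') else p["pose"])
    for t in["cradle","fixed_half","loose_half","loop_bar","lever_grip","mug","small_pot"]:
        for d in env.boxes_of(p,t)[:3]:
            e=d["extent"]; print(t,round(d["conf"],2),np.array(e), pt(p,(e[0]+e[2])/2,(e[1]+e[3])/2))
print(env.state())
E
```

```text
pics
scene 53.82654282803704 -0.06936029654706212 [211.5 530.2 932.2]
cradle 0.95 [248.9 198.9 312.9 281.1] [560.  -45.8  60.8]
loose_half 0.75 [192.1 275.1 241.7 324.3] [603.1 181.7  48.6]
loose_half 0.71 [273.2 198.3 305.9 234.4] [ 583.3 -131.2   58.5]
loose_half 0.65 [315.9 254.1 347.5 296.3] [398.  -26.4  44.5]
loop_bar 0.57 [346.  245.4 385.5 257.2] [ 359.2 -166.3    9.9]
loop_bar 0.37 [262.  154.2 304.5 180.1] [ 728.9 -340.7   12.1]
lever_grip 0.82 [267.5 194.2 292.3 239.1] [573.8 -63.8 129.5]
lever_grip 0.25 [249.  196.8 312.3 277.9] [565.5 -53.6  60.1]
mug 0.88 [213.7 166.4 251.7 218.7] [748.9 -96.1  97. ]
small_pot 0.76 [186.4 214.5 211.4 247.7] [765.5  43.5  61.6]
top 42.572322342879716 -0.10435735432745247 [ 460.   -94.5 1240.3]
cradle 0.89 [225.2 181.1 340.2 256. ] [569.9 -93.5 129.1]
cradle 0.47 [258.1 201.3 292.6 225.6] [588.3 -77.   54.8]
fixed_half 0.82 [230.7 199.7 291.8 243.5] [568.5 -46.7  66.3]
fixed_half 0.36 [370.9 234.8 406.8 261.5] [ 518.1 -337.5   11.3]
loose_half 0.92 [284.1 188.  333.3 231.9] [ 596.6 -150.3   62.1]
loose_half 0.72 [236.  272.4 284.9 323.1] [402.3 -47.9  46.4]
loose_half 0.72 [151.6 173.  193.2 224.2] [618.8 155.6  43.3]
loop_bar 0.56 [265.9 198.  288.2 227.5] [595.2 -80.2   6.2]
lever_grip 0.71 [261.2 203.6 292.8 226.4] [589.7 -80.2   9.3]
mug 0.59 [282.8 108.1 319.2 159.8] [ 780.1 -132.4   14.2]
mug 0.42 [230.7 198.4 291.4 241.3] [569.8 -47.3  93.5]
small_pot 0.69 [219.3 118.5 246.7 145. ] [765.2  19.8  80.3]
{'time': 0.8, 'joints': array([-1.4,  0.3,  1.5,  0. ,  1.3, -0.2]), 'qvel': array([ 0., -0., -0., -0., -0.,  0.]), 'joint_efforts': array([ -0. , -44.6, -29.1,  -0. ,   0. ,  -0. ]), 'position': array([ 193.1, -515. ,  206.9]), 'ee_rot': array([ 1. ,  0.2,  0. , -0. ]), 'contact_force': array([-0.5,  0.9, -0.3]), 'torque': array([-0.,  0., -0.]), 'grip_force': 0.0, 'opening': 0.9995144717924572}
```

```bash
python3 - <<'E'
import cv2,numpy as np
a=cv2.imread("pics/top0.png")[90:340,130:430]; b=cv2.imread("pics/scene0.png")[140:340,180:400]
a=cv2.resize(a,(660,550)); b=cv2.resize(b,None,fx=3.6,fy=2.95)
cv2.imwrite("pics/a.png",a); cv2.imwrite("pics/b.png",b)
E
```

```text
(no output)
```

View pics/a.png

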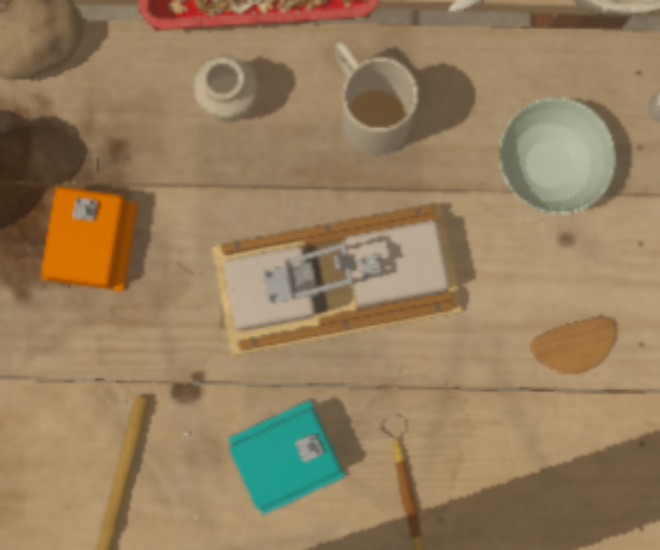

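View pics/b.png

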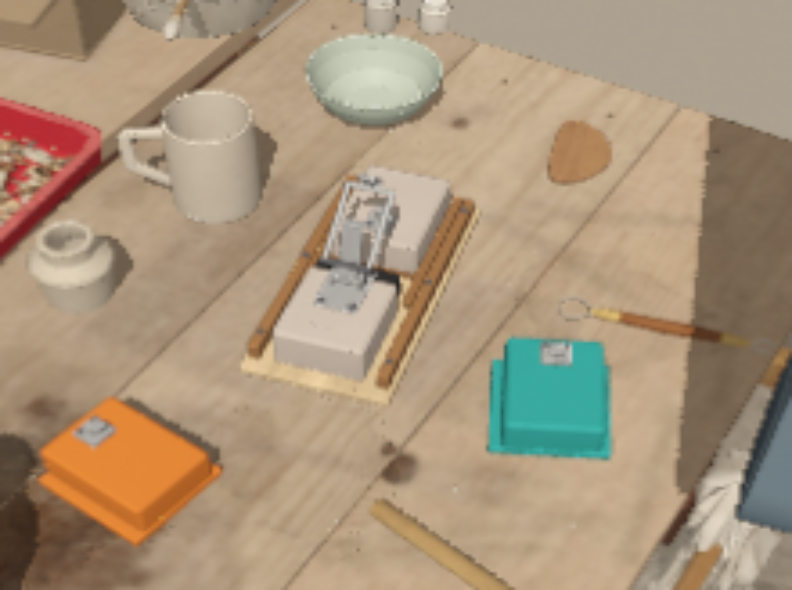

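The first picture (top, crop) shows the cradle with pale halves at about (340,275), its +x end toward the right and slightly up (world −y); the lookalikes are orange at (85,235) and turquoise at (285,455). The second shows the loop raised over the loose half, with the lever leaning toward it at about (350,230).

```bash
python3 - <<'E'
from h import *
np.set_printoptions(precision=2,suppress=True)
for n in("top","scene"):
    p=env.capture(n); c=cloud(p)
    roi=(abs(c[...,0]-575)<110)&(abs(c[...,1]+95)<150)
    z=c[...,2]
    t=c[roi&(z<5)&(z>-8)]; print(n,"table",np.median(t[:,2]))
    for lo,hi in((7,45),(28,42),(52,67)):
        m=(roi&(z>lo)&(z<hi)).astype(np.uint8)
        k,l,s,_=cv2.connectedComponentsWithStats(m)
        for i in range(1,k):
            if s[i,4]<120: continue
            q=c[l==i]; r=cv2.minAreaRect(q[:,:2].astype(np.float32)); print(lo,hi,s[i,4],r,q[:,2].mean())
    m=roi&(z>72); print("high",c[m][:, :].max(0),c[m].min(0),m.sum())
    q=c[m]; print(q[::max(1,len(q)//25)])
E
```

```text
top table -1.6465768554110127
7 45 2315 ((587.5269775390625, -93.60365295410156), (118.26058197021484, 242.74252319335938), 11.989653587341309) 24.136480327246947
28 42 603 ((633.0530395507812, -83.83760070800781), (18.31071662902832, 220.64276123046875), 12.034273147583008) 32.98909331385051
28 42 663 ((542.7717895507812, -101.74805450439453), (20.113487243652344, 223.2608642578125), 11.990492820739746) 32.75792167630008
52 67 1315 ((600.076904296875, -152.52560424804688), (72.36549377441406, 95.18330383300781), 12.027498245239258) 58.97363398089971
52 67 1076 ((574.2850341796875, -30.602336883544922), (72.29451751708984, 95.02517700195312), 11.917827606201172) 59.034255345635486
high [607.43 -42.21 162.48] [ 558.91 -135.12   72.16] 352
[[ 607.43  -97.58  138.94]
 [ 603.45  -97.66  137.58]
 [ 601.12  -72.64  119.4 ]
 [ 599.63  -70.47  114.02]
 [ 597.82  -66.23  110.84]
 [ 596.65  -48.96  100.24]
 [ 591.96 -103.94  147.67]
 [ 588.97  -99.86  154.91]
 [ 589.23  -66.84  129.85]
 [ 596.07 -134.86   82.26]
 [ 586.41 -108.19  142.99]
 [ 585.03  -62.77  129.42]
 [ 592.3  -126.46   75.76]
 
[... 1224 characters left out ...]
 593.05  -91.32  159.99]
 [ 580.6   -95.54  155.49]
 [ 602.54  -96.61  134.71]
 [ 591.28  -98.29  135.57]
 [ 575.01 -101.58  137.78]
 [ 600.68  -83.45  128.65]
 [ 569.45  -92.32  130.32]
 [ 567.93  -89.84  125.76]
 [ 598.87  -70.21  114.85]
 [ 583.9   -61.13  128.68]
 [ 578.59  -62.28  126.77]
 [ 574.25  -65.05  122.68]
 [ 599.07  -60.28  104.49]
 [ 584.87  -57.44  111.93]
 [ 579.54  -58.65  109.92]
 [ 575.1   -56.37  110.94]
 [ 565.08  -64.92  104.32]
 [ 595.81  -49.67   92.77]
 [ 585.63  -53.2    91.34]
 [ 584.6   -46.64   94.69]
 [ 583.51  -44.84   93.13]
 [ 574.34  -44.94   94.71]
 [ 575.04  -45.97   89.03]
 [ 574.87  -45.61   85.34]
 [ 571.57  -45.23   83.68]
 [ 569.49  -51.83   73.71]]
```

```bash
cat >> h.py <<'E'
from scipy.spatial.transform import Rotation as R
O=np.array([583.8,-77.8,0]); e=np.array([np.sin(np.radians(12)),-np.cos(np.radians(12)),0]); n=np.array([-e[1],e[0],0])
B=np.stack([e,n,[0,0,1]])           # world->cradle rows
RT=np.stack([-e,n,[0,0,-1]],1)      # wanted tool axes in world
def c2w(x,y,z): return O+B.T@np.array([x,y,z])
def w2c(P): return B@(np.asarray(P)-O)
def go(x,y,z,tilt=0):
    s=env.state(); r=R.from_quat(s["ee_rot"]); T=R.from_matrix(RT)*R.from_rotvec([0,np.radians(tilt),0])
    print("cradle TCP",w2c(s["position"]),"F",B@s["contact_force"],"t",s["time"])
    print("tool shift mm",r.inv().apply(c2w(x,y,z)-s["position"]),"turn deg",np.degrees((r.inv()*T).as_rotvec()))
E
python3 - <<'E'
from h import *
np.set_printoptions(precision=2,suppress=True)
go(150,0,200)
E
```

```text
cradle TCP [ 346.42 -473.    206.93] F [-0.85 -0.61  0.6 ] t 0.9
tool shift mm [ 496.96 -123.84    6.91] turn deg [  0.     0.   -81.44]
```

Call:
{"op": "send_rows", "data": {"motion": [{"tx": 0.04,"ty": -0.01,"az": -8.14,"fingers": 0},{"az": -8.14,"fingers": 0},{"az": -8.14,"fingers": 0},{"az": -8.14,"fingers": 0},{"az": -8.14,"fingers": 0}], "squeeze": 20}}

```text
invalid input
```

Call:
{"op": "send_rows", "data": {"motion": [{"az": -8.14,"fingers": 0},{"az": -8.14,"fingers": 0},{"az": -8.14,"fingers": 0},{"az": -8.14,"fingers": 0},{"az": -8.14,"fingers": 0}]}}

```text
invalid input
```

```bash
python3 - <<'E'
from h import *
np.set_printoptions(precision=2,suppress=True)
go(150,0,200)
E
```

```text
cradle TCP [ 346.42 -473.    206.93] F [-0.85 -0.61  0.6 ] t 0.9
tool shift mm [ 496.96 -123.84    6.91] turn deg [  0.     0.   -81.44]
```

Call:
{"op": "send_rows", "data": {"motion": [{"tx": 0.04,"ty": -0.01,"tz": 0,"ax": 0,"ay": 0,"az": -8.14,"fingers": 0},{"tx": 0,"ty": 0,"tz": 0,"ax": 0,"ay": 0,"az": -8.14,"fingers": 0},{"tx": 0,"ty": 0,"tz": 0,"ax": 0,"ay": 0,"az": -8.14,"fingers": 0},{"tx": 0,"ty": 0,"tz": 0,"ax": 0,"ay": 0,"az": -8.14,"fingers": 0},{"tx": 0,"ty": 0,"tz": 0,"ax": 0,"ay": 0,"az": -8.14,"fingers": 0}], "squeeze": 20}}

```text
time: 1.4
position: [227.3, -491.5, 207.0]
ee_rot: [0.859, 0.512, -0.0, 0.0]
contact_force: [0.7, 0.2, 0.1]
opening: 0.142
grip_force: 0.0
```

Call:
{"op": "send_rows", "data": {"motion": [{"tx": 0,"ty": 0,"tz": 0,"ax": 0,"ay": 0,"az": -8.14,"fingers": 0},{"tx": 0,"ty": 0,"tz": 0,"ax": 0,"ay": 0,"az": -8.14,"fingers": 0},{"tx": 0,"ty": 0,"tz": 0,"ax": 0,"ay": 0,"az": -8.14,"fingers": 0},{"tx": 0,"ty": 0,"tz": 0,"ax": 0,"ay": 0,"az": -8.14,"fingers": 0},{"tx": 0,"ty": 0,"tz": 0,"ax": 0,"ay": 0,"az": -8.14,"fingers": 0}]}}

```text
time: 1.9
position: [227.1, -491.6, 206.9]
ee_rot: [0.627, 0.779, -0.0, 0.0]
contact_force: [-0.7, 0.2, -0.6]
opening: -0.001
grip_force: 0.0
```

```bash
python3 - <<'E'
from h import *
np.set_printoptions(precision=2,suppress=True)
go(150,0,200)
E
```

```text
cradle TCP [ 330.55 -434.92  206.93] F [-0.35 -0.67 -0.62] t 1.9
tool shift mm [178.33 435.84   6.92] turn deg [-0.    0.    0.29]
```

Call:
{"op": "send_rows", "data": {"motion": [{"tx": 0.018,"ty": 0.0436,"tz": 0,"ax": 0,"ay": 0,"az": 0.29,"fingers": 0},{"tx": 0.018,"ty": 0.0436,"tz": 0,"ax": 0,"ay": 0,"az": 0,"fingers": 0},{"tx": 0.018,"ty": 0.0436,"tz": 0,"ax": 0,"ay": 0,"az": 0,"fingers": 0},{"tx": 0.018,"ty": 0.0436,"tz": 0,"ax": 0,"ay": 0,"az": 0,"fingers": 0},{"tx": 0.018,"ty": 0.0436,"tz": 0,"ax": 0,"ay": 0,"az": 0,"fingers": 0}]}}

```text
time: 2.4
position: [423.6, -358.0, 207.1]
ee_rot: [0.632, 0.775, -0.0, 0.0]
contact_force: [0.4, -1.4, -0.5]
opening: 0.001
grip_force: 0.0
```

Call:
{"op": "send_rows", "data": {"motion": [{"tx": 0.018,"ty": 0.0436,"tz": 0,"ax": 0,"ay": 0,"az": 0,"fingers": 0},{"tx": 0.018,"ty": 0.0436,"tz": 0,"ax": 0,"ay": 0,"az": 0,"fingers": 0},{"tx": 0.018,"ty": 0.0436,"tz": 0,"ax": 0,"ay": 0,"az": 0,"fingers": 0},{"tx": 0.018,"ty": 0.0436,"tz": 0,"ax": 0,"ay": 0,"az": 0,"fingers": 0},{"tx": 0,"ty": 0.03,"tz": 0,"ax": 0,"ay": 0,"az": 0,"fingers": 0}]}}

```text
time: 2.9
position: [610.1, -243.7, 207.0]
ee_rot: [0.63, 0.776, 0.001, -0.0]
contact_force: [0.2, -1.1, 1.0]
opening: -0.003
grip_force: 0.0
```

```bash
python3 - <<'E'
from h import *
np.set_printoptions(precision=2,suppress=True)
go(150,0,100)
p=env.capture("wrist"); save(p,"w1.png"); c=cloud(p); z=c[...,2]
C=(c-O)@B.T
for lo,hi in((28,42),(54,66)):
    k,l,s,_=cv2.connectedComponentsWithStats(((z>lo)&(z<hi)).astype(np.uint8))
    for i in range(1,k):
        if s[i,4]<400: continue
        q=C[l==i]; print(lo,hi,s[i,:],cv2.minAreaRect(q[:,:2].astype(np.float32)),np.percentile(q,[1,99],axis=0),q[:,2].mean())
E
```

```text
cradle TCP [167.74  -8.72 207.01] F [ 1.12 -0.03  0.97] t 2.9
tool shift mm [ 17.66   8.6  107.03] turn deg [ 0.04 -0.06 -0.15]
28 42 [ 230    0   26  144 2823] ((66.76097869873047, -45.713924407958984), (120.52967834472656, 18.195404052734375), 0.23190520703792572) [[  7.61 -54.54  30.18]
 [125.81 -37.07  34.98]] 32.84592402445799
28 42 [ 335    0   26  144 2631] ((66.52566528320312, 46.63359832763672), (18.817996978759766, 121.26966857910156), 89.78241729736328) [[  7.56  38.17  29.81]
 [125.15  55.41  34.86]] 32.77691667650605
28 42 [426  59  35  81 437] ((88.65451049804688, 134.1238555908203), (69.96794891357422, 25.188549041748047), 1.8895684480667114) [[ 54.64 121.76  28.17]
 [122.01 145.52  41.88]] 35.055078719650645
28 42 [484  65  28  68 613] ((86.91690063476562, 184.8214874267578), (57.68348693847656, 17.138713836669922), 2.2476391792297363) [[ 59.54 176.06  28.12]
 [114.55 192.56  41.86]] 35.29128039500785
28 42 [ 317  225  106   94 2257] ((262.54266357421875, 79.92474365234375), (100.5570068359375, 107.65215301513672), 25.405826568603516) [[209.5   25.91  28.18]
 [310.66 
[... 721 characters left out ...]
 25.945037841796875), 2.827242851257324) [[ 55.61 169.34  54.09]
 [119.13 193.55  65.77]] 59.99828899280845
54 66 [313 223 121 104 587] ((246.12269592285156, 87.0951919555664), (119.96072387695312, 88.7962875366211), 55.34260940551758) [[198.89  19.82  54.04]
 [309.85 137.79  57.91]] 55.5884325914785
54 66 [484 309  76  69 733] ((328.808349609375, 235.1690216064453), (18.85497283935547, 104.84107208251953), 52.25984191894531) [[294.38 209.46  54.21]
 [372.62 272.04  65.87]] 59.977697766374376
54 66 [ 502  334   58   83 2486] ((385.8844909667969, 264.26104736328125), (116.15090942382812, 64.83607482910156), 14.386375427246094) [[326.25 236.69  54.05]
 [429.8  305.33  59.13]] 56.25371518471891
```

View pics/w1.png

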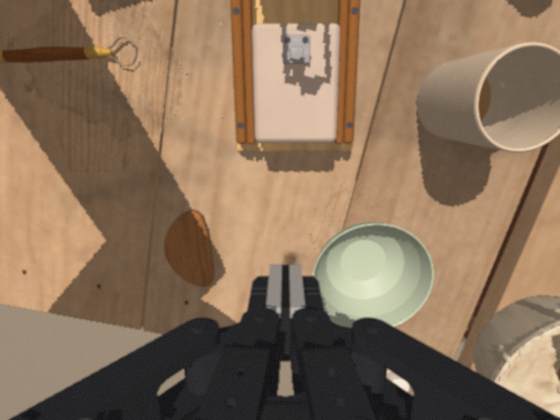

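The wrist view shows the loose half with its keeper at (297,48), the rails on either side, the bowl at (375,275), and the closed fingertips at (287,290); depth gives the outer face at cradle x = 123.7, y = 0.6.

Call:
{"op": "send_rows", "data": {"motion": [{"tx": 0.0177,"ty": 0.009,"tz": 0.02,"ax": 0,"ay": 0,"az": 0,"fingers": 0},{"tx": 0,"ty": 0,"tz": 0.045,"ax": 0,"ay": 0,"az": 0,"fingers": 0},{"tx": 0,"ty": 0,"tz": 0.045,"ax": 0,"ay": 0,"az": 0,"fingers": 0},{"tx": 0,"ty": 0,"tz": 0.045,"ax": 0,"ay": 0,"az": 0,"fingers": 0},{"tx": 0,"ty": 0,"tz": 0.02,"ax": 0,"ay": 0,"az": 0,"fingers": 0}]}}

```text
time: 3.45
position: [610.1, -226.6, 27.0]
ee_rot: [0.632, 0.775, -0.001, -0.004]
contact_force: [-1.1, -0.2, -0.8]
opening: 0.005
grip_force: 0.0
```

```bash
python3 - <<'E'
from h import *
np.set_printoptions(precision=2,suppress=True)
go(137,0.5,32)
E
```

```text
cradle TCP [151.05  -5.23  26.97] F [-0.07 -1.13 -0.77] t 3.45
tool shift mm [14.1   5.62 -4.99] turn deg [-0.32 -0.28 -0.33]
```

Call:
{"op": "send_rows", "data": {"motion": [{"tx": 0.004,"ty": 0.0055,"tz": -0.005,"ax": -0.3,"ay": -0.3,"az": -0.3,"fingers": 0},{"tx": 0.004,"ty": 0,"tz": 0,"ax": 0,"ay": 0,"az": 0,"fingers": 0},{"tx": 0.003,"ty": 0,"tz": 0,"ax": 0,"ay": 0,"az": 0,"fingers": 0},{"tx": 0.001,"ty": 0,"tz": 0,"ax": 0,"ay": 0,"az": 0,"fingers": 0},{"tx": 0.001,"ty": 0,"tz": 0,"ax": 0,"ay": 0,"az": 0,"fingers": 0}]}}

```text
time: 3.95
position: [616.6, -214.5, 38.5]
ee_rot: [0.629, 0.777, 0.001, 0.005]
contact_force: [-0.4, -0.5, -0.4]
opening: -0.002
grip_force: 0.0
```

```bash
python3 - <<'E'
from h import *
np.set_printoptions(precision=2,suppress=True)
go(137,0.5,32)
E
```

```text
cradle TCP [140.56   3.65  38.53] F [ 0.37 -0.44 -0.42] t 3.95
tool shift mm [ 3.6  -3.2   6.48] turn deg [ 0.41  0.4  -0.01]
```

Call:
{"op": "send_rows", "data": {"motion": [{"tx": 0.001,"ty": -0.003,"tz": 0.006,"ax": 0.4,"ay": 0.4,"az": 0,"fingers": 0},{"tx": 0.001,"ty": 0,"tz": 0,"ax": 0,"ay": 0,"az": 0,"fingers": 0},{"tx": 0,"ty": 0,"tz": 0,"ax": 0,"ay": 0,"az": 0,"fingers": 0},{"tx": 0,"ty": 0,"tz": 0,"ax": 0,"ay": 0,"az": 0,"fingers": 0},{"tx": 0,"ty": 0,"tz": 0,"ax": 0,"ay": 0,"az": 0,"fingers": 0}]}}

```text
time: 4.45
position: [612.5, -213.1, 30.8]
ee_rot: [0.63, 0.777, -0.0, -0.001]
contact_force: [-0.1, 0.8, 0.3]
opening: 0.001
grip_force: 0.0
```

```bash
python3 - <<'E'
from h import *
np.set_printoptions(precision=2,suppress=True)
go(137,0.5,32)
E
```

```text
cradle TCP [138.33  -0.02  30.81] F [-0.77  0.03  0.28] t 4.45
tool shift mm [ 1.33  0.52 -1.19] turn deg [-0.1  -0.1  -0.04]
```

Call:
{"op": "send_rows", "data": {"motion": [{"tx": 0.0012,"ty": 0.0005,"tz": 0,"ax": 0,"ay": 0,"az": 0,"fingers": 0},{"tx": 0.0012,"ty": 0,"tz": 0,"ax": 0,"ay": 0,"az": 0,"fingers": 0},{"tx": 0.0012,"ty": 0,"tz": 0,"ax": 0,"ay": 0,"az": 0,"fingers": 0},{"tx": 0.0012,"ty": 0,"tz": 0,"ax": 0,"ay": 0,"az": 0,"fingers": 0},{"tx": 0.0012,"ty": 0,"tz": 0,"ax": 0,"ay": 0,"az": 0,"fingers": 0}]}}

```text
time: 4.95
position: [611.9, -207.3, 30.9]
ee_rot: [0.63, 0.777, -0.0, -0.001]
contact_force: [-0.2, -2.2, -1.0]
opening: 0.001
grip_force: 0.9
```

Call:
{"op": "send_rows", "data": {"motion": [{"tx": 0.0012,"ty": 0,"tz": 0,"ax": 0,"ay": 0,"az": 0,"fingers": 0},{"tx": 0.0012,"ty": 0,"tz": 0,"ax": 0,"ay": 0,"az": 0,"fingers": 0},{"tx": 0.0012,"ty": 0,"tz": 0,"ax": 0,"ay": 0,"az": 0,"fingers": 0},{"tx": 0.0012,"ty": 0,"tz": 0,"ax": 0,"ay": 0,"az": 0,"fingers": 0},{"tx": 0.0012,"ty": 0,"tz": 0,"ax": 0,"ay": 0,"az": 0,"fingers": 0}]}}

```text
time: 5.45
position: [610.5, -201.1, 30.9]
ee_rot: [0.63, 0.777, -0.0, -0.001]
contact_force: [0.5, -2.0, -0.6]
opening: -0.001
grip_force: 1.0
```

Call:
{"op": "send_rows", "data": {"motion": [{"tx": 0.0016,"ty": 0,"tz": 0,"ax": 0,"ay": 0,"az": 0,"fingers": 0},{"tx": 0.002,"ty": 0,"tz": 0,"ax": 0,"ay": 0,"az": 0,"fingers": 0},{"tx": 0.002,"ty": 0,"tz": 0,"ax": 0,"ay": 0,"az": 0,"fingers": 0},{"tx": 0.002,"ty": 0,"tz": 0,"ax": 0,"ay": 0,"az": 0,"fingers": 0},{"tx": 0.0016,"ty": 0,"tz": 0,"ax": 0,"ay": 0,"az": 0,"fingers": 0}]}}

```text
time: 5.95
position: [608.5, -191.9, 30.9]
ee_rot: [0.63, 0.777, -0.0, -0.001]
contact_force: [0.9, -2.0, -1.0]
opening: -0.002
grip_force: 1.0
```

Call:
{"op": "send_rows", "data": {"motion": [{"tx": 0.001,"ty": 0,"tz": 0,"ax": 0,"ay": 0,"az": 0,"fingers": 0},{"tx": 0.001,"ty": 0,"tz": 0,"ax": 0,"ay": 0,"az": 0,"fingers": 0},{"tx": 0.001,"ty": 0,"tz": 0,"ax": 0,"ay": 0,"az": 0,"fingers": 0},{"tx": 0.0008,"ty": 0,"tz": 0,"ax": 0,"ay": 0,"az": 0,"fingers": 0},{"tx": 0.0006,"ty": 0,"tz": 0,"ax": 0,"ay": 0,"az": 0,"fingers": 0}]}}

```text
time: 6.45
position: [607.7, -187.8, 30.9]
ee_rot: [0.63, 0.777, -0.0, -0.001]
contact_force: [0.8, -2.0, 0.2]
opening: -0.003
grip_force: 1.0
```

Call:
{"op": "send_rows", "data": {"motion": [{"tx": 0.0004,"ty": 0,"tz": 0,"ax": 0,"ay": 0,"az": 0,"fingers": 0},{"tx": 0.0004,"ty": 0,"tz": 0,"ax": 0,"ay": 0,"az": 0,"fingers": 0},{"tx": 0.0004,"ty": 0,"tz": 0,"ax": 0,"ay": 0,"az": 0,"fingers": 0},{"tx": 0.0004,"ty": 0,"tz": 0,"ax": 0,"ay": 0,"az": 0,"fingers": 0},{"tx": 0.0004,"ty": 0,"tz": 0,"ax": 0,"ay": 0,"az": 0,"fingers": 0}]}}

```text
time: 6.95
position: [607.3, -185.9, 30.9]
ee_rot: [0.63, 0.777, -0.0, -0.001]
contact_force: [1.0, -2.2, -0.5]
opening: 0.003
grip_force: 1.0
```

Call:
{"op": "send_rows", "data": {"motion": [{"tx": 0.0004,"ty": 0,"tz": 0,"ax": 0,"ay": 0,"az": 0,"fingers": 0},{"tx": 0.0004,"ty": 0,"tz": 0,"ax": 0,"ay": 0,"az": 0,"fingers": 0},{"tx": 0.0004,"ty": 0,"tz": 0,"ax": 0,"ay": 0,"az": 0,"fingers": 0},{"tx": 0.0004,"ty": 0,"tz": 0,"ax": 0,"ay": 0,"az": 0,"fingers": 0},{"tx": 0.0004,"ty": 0,"tz": 0,"ax": 0,"ay": 0,"az": 0,"fingers": 0}]}}

```text
time: 7.45
position: [606.9, -183.9, 30.9]
ee_rot: [0.63, 0.777, -0.0, -0.001]
contact_force: [-0.3, -1.9, 0.3]
opening: 0.002
grip_force: 1.0
```

Call:
{"op": "send_rows", "data": {"motion": [{"tx": 0.0004,"ty": 0,"tz": 0,"ax": 0,"ay": 0,"az": 0,"fingers": 0},{"tx": 0.0004,"ty": 0,"tz": 0,"ax": 0,"ay": 0,"az": 0,"fingers": 0},{"tx": 0.0004,"ty": 0,"tz": 0,"ax": 0,"ay": 0,"az": 0,"fingers": 0},{"tx": 0.0004,"ty": 0,"tz": 0,"ax": 0,"ay": 0,"az": 0,"fingers": 0},{"tx": 0.0004,"ty": 0,"tz": 0,"ax": 0,"ay": 0,"az": 0,"fingers": 0}]}}

```text
time: 7.95
position: [606.4, -182.0, 30.9]
ee_rot: [0.63, 0.777, -0.0, -0.001]
contact_force: [0.4, -2.6, -0.6]
opening: -0.003
grip_force: 1.0
```

Call:
{"op": "send_rows", "data": {"motion": [{"tx": 0.0004,"ty": 0,"tz": 0,"ax": 0,"ay": 0,"az": 0,"fingers": 0},{"tx": 0.0004,"ty": 0,"tz": 0,"ax": 0,"ay": 0,"az": 0,"fingers": 0},{"tx": 0.0004,"ty": 0,"tz": 0,"ax": 0,"ay": 0,"az": 0,"fingers": 0},{"tx": 0.0004,"ty": 0,"tz": 0,"ax": 0,"ay": 0,"az": 0,"fingers": 0},{"tx": 0.0004,"ty": 0,"tz": 0,"ax": 0,"ay": 0,"az": 0,"fingers": 0}]}}

```text
time: 8.45
position: [606.2, -180.5, 31.0]
ee_rot: [0.63, 0.777, -0.0, -0.001]
contact_force: [0.4, -4.5, -0.8]
opening: 0.001
grip_force: 2.2
```

Call:
{"op": "send_rows", "data": {"motion": [{"tx": 0.0004,"ty": 0,"tz": 0,"ax": 0,"ay": 0,"az": 0,"fingers": 0},{"tx": 0.0004,"ty": 0,"tz": 0,"ax": 0,"ay": 0,"az": 0,"fingers": 0},{"tx": 0.0004,"ty": 0,"tz": 0,"ax": 0,"ay": 0,"az": 0,"fingers": 0},{"tx": 0.0004,"ty": 0,"tz": 0,"ax": 0,"ay": 0,"az": 0,"fingers": 0},{"tx": 0,"ty": 0,"tz": 0,"ax": 0,"ay": 0,"az": 0,"fingers": 0}]}}

```text
time: 8.95
position: [606.1, -179.7, 31.3]
ee_rot: [0.63, 0.777, -0.001, -0.0]
contact_force: [1.3, -6.1, -1.0]
opening: 0.002
grip_force: 3.3
```

Call:
{"op": "send_rows", "data": {"motion": [{"tx": 0.0004,"ty": 0,"tz": 0,"ax": 0,"ay": 0,"az": 0,"fingers": 0},{"tx": 0.0004,"ty": 0,"tz": 0,"ax": 0,"ay": 0,"az": 0,"fingers": 0},{"tx": 0.0004,"ty": 0,"tz": 0,"ax": 0,"ay": 0,"az": 0,"fingers": 0},{"tx": 0.0004,"ty": 0,"tz": 0,"ax": 0,"ay": 0,"az": 0,"fingers": 0},{"tx": 0,"ty": 0,"tz": 0,"ax": 0,"ay": 0,"az": 0,"fingers": 0}]}}

```text
time: 9.45
position: [606.1, -179.0, 31.5]
ee_rot: [0.63, 0.777, -0.001, 0.0]
contact_force: [1.1, -9.5, -0.3]
opening: -0.0
grip_force: 4.4
```

Call:
{"op": "send_rows", "data": {"motion": [{"tx": 0.0003,"ty": 0,"tz": 0,"ax": 0,"ay": 0,"az": 0,"fingers": 0},{"tx": 0.0003,"ty": 0,"tz": 0,"ax": 0,"ay": 0,"az": 0,"fingers": 0},{"tx": 0,"ty": 0,"tz": 0,"ax": 0,"ay": 0,"az": 0,"fingers": 0},{"tx": 0,"ty": 0,"tz": 0,"ax": 0,"ay": 0,"az": 0,"fingers": 0},{"tx": 0,"ty": 0,"tz": 0,"ax": 0,"ay": 0,"az": 0,"fingers": 0}]}}

```text
time: 9.95
position: [606.1, -178.8, 31.5]
ee_rot: [0.63, 0.777, -0.001, 0.001]
contact_force: [0.8, -10.5, -0.6]
opening: 0.0
grip_force: 4.9
```

Call:
{"op": "send_rows", "data": {"motion": [{"tx": -0.001,"ty": 0,"tz": 0,"ax": 0,"ay": 0,"az": 0,"fingers": 0},{"tx": -0.001,"ty": 0,"tz": 0,"ax": 0,"ay": 0,"az": 0,"fingers": 0},{"tx": -0.002,"ty": 0,"tz": 0,"ax": 0,"ay": 0,"az": 0,"fingers": 0},{"tx": -0.006,"ty": 0,"tz": 0,"ax": 0,"ay": 0,"az": 0,"fingers": 0},{"tx": -0.01,"ty": 0,"tz": 0,"ax": 0,"ay": 0,"az": 0,"fingers": 0}]}}

```text
time: 10.45
position: [609.0, -194.8, 30.7]
ee_rot: [0.629, 0.777, 0.0, -0.002]
contact_force: [1.2, -0.5, -0.4]
opening: -0.001
grip_force: 0.0
```

Call:
{"op": "send_rows", "data": {"motion": [{"tx": -0.005,"ty": 0,"tz": -0.02,"ax": 0,"ay": 0,"az": 0,"fingers": 0},{"tx": 0,"ty": 0,"tz": -0.045,"ax": 0,"ay": 0,"az": 0,"fingers": 0},{"tx": 0,"ty": 0,"tz": -0.045,"ax": 0,"ay": 0,"az": 0,"fingers": 0},{"tx": 0,"ty": 0,"tz": -0.045,"ax": 0,"ay": 0,"az": 0,"fingers": 0},{"tx": 0,"ty": 0,"tz": 0,"ax": 0,"ay": 0,"az": 0,"fingers": 0}]}}

```text
time: 10.95
position: [614.4, -202.9, 194.0]
ee_rot: [0.629, 0.777, 0.001, 0.005]
contact_force: [-0.9, 0.0, -0.1]
opening: -0.002
grip_force: 0.0
```

```bash
python3 - <<'E'
from h import *
np.set_printoptions(precision=1,suppress=True)
go(60,0.5,190)
p=env.capture("wrist"); save(p,"w2.png"); c=cloud(p); C=(c-O)@B.T
m=(abs(C[...,1])<30)&(C[...,0]>-40)&(C[...,0]<110)&(C[...,2]>64)&(C[...,2]<175)
q=C[m]; print(m.sum())
for k in range(65,175,8):
    s=q[(q[:,2]>=k)&(q[:,2]<k+8)]
    if len(s): print(k,len(s),"x",np.percentile(s[:,0],[2,50,98]),"y",np.percentile(s[:,1],[2,50,98]))
t=C[(C[...,2]>54)&(C[...,2]<63)&(C[...,0]>15)&(C[...,0]<110)&(abs(C[...,1])<45)]
print("loose x",np.percentile(t,[0.5,99.5],axis=0))
E
```

```text
cradle TCP [128.7   4.  194. ] F [-0.2 -0.9 -0.1] t 10.95
tool shift mm [68.7 -3.5  3.5] turn deg [ 0.5  0.4 -0. ]
2598
65 91 x [ 9.4 27.6 29.9] y [-10.    7.6  11.4]
73 39 x [27.9 28.6 29.4] y [-3.7  0.8  5.2]
105 70 x [-9.  -7.5 -4.6] y [-18.6 -14.2  19.2]
113 240 x [-6.6 -1.2  4.2] y [-18.5  14.8  19.5]
121 263 x [ 3.   8.5 15.2] y [-18.4  14.9  19.6]
129 441 x [12.9 21.2 26.7] y [-18.4  -7.3  19.2]
137 377 x [22.5 26.8 32.4] y [-16.4   0.7  17.9]
145 376 x [21.5 25.6 29.2] y [-6.   0.8  7.4]
153 596 x [12.5 17.9 22.6] y [-5.7  0.9  7.6]
161 24 x [14.  15.3 17. ] y [-4.3  2.3  6.3]
loose x [[ 16.2 -34.6  54.7]
 [ 93.4  36.   61.2]]
```

View pics/w2.png

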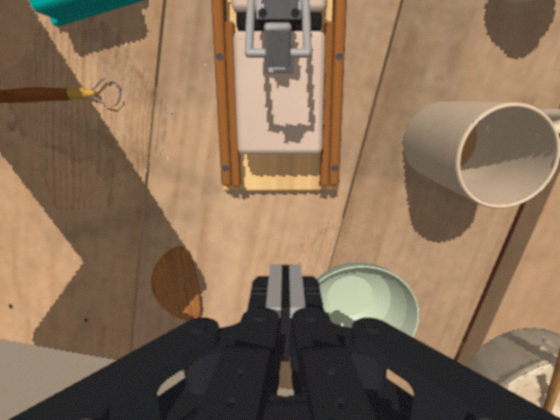

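The view shows the loose half now closed up on the fixed half; the loop's crossbar and tab show at (277,50), still tipped up, and the keeper is hidden beneath them.

Call:
{"op": "send_rows", "data": {"motion": [{"tx": 0.028,"ty": -0.0035,"tz": 0,"ax": 0,"ay": 0,"az": 0,"fingers": 0},{"tx": 0.028,"ty": 0,"tz": 0,"ax": 0,"ay": 0,"az": 0,"fingers": 0},{"tx": 0.028,"ty": 0,"tz": 0,"ax": 0,"ay": 0,"az": 0,"fingers": 0},{"tx": 0.028,"ty": 0,"tz": 0,"ax": 0,"ay": 0,"az": 0,"fingers": 0},{"tx": 0,"ty": 0,"tz": 0,"ax": 0,"ay": 0,"az": 0,"fingers": 0}]}}

```text
time: 11.5
position: [582.3, -88.4, 184.6]
ee_rot: [0.628, 0.778, -0.0, -0.004]
contact_force: [-0.2, -1.0, -0.1]
opening: 0.001
grip_force: 0.0
```

Call:
{"op": "send_rows", "data": {"motion": [{"tx": 0,"ty": 0,"tz": 0,"ax": 0,"ay": 0,"az": 0,"fingers": 0},{"tx": 0,"ty": 0,"tz": 0,"ax": 0,"ay": 0,"az": 0,"fingers": 0},{"tx": 0,"ty": 0,"tz": 0,"ax": 0,"ay": 0,"az": 0,"fingers": 0},{"tx": 0,"ty": 0,"tz": 0,"ax": 0,"ay": 0,"az": 0,"fingers": 0},{"tx": 0,"ty": 0,"tz": 0,"ax": 0,"ay": 0,"az": 0,"fingers": 0}]}}

```text
time: 12.0
position: [584.1, -92.8, 185.9]
ee_rot: [0.63, 0.777, -0.0, -0.001]
contact_force: [-0.2, -0.6, 0.1]
opening: 0.002
grip_force: 0.0
```

```bash
python3 - <<'E'
from h import *
np.set_printoptions(precision=2,suppress=True)
go(18,0.7,170)
E
```

```text
cradle TCP [ 14.71  -2.78 185.88] F [ 0.53 -0.32  0.11] t 12.0
tool shift mm [-3.32  3.52 15.86] turn deg [-0.11 -0.11 -0.08]
```

Call:
{"op": "send_rows", "data": {"motion": [{"tx": -0.0033,"ty": 0.0035,"tz": 0.014,"ax": 0,"ay": 0,"az": 0,"fingers": 0},{"tx": -0.002,"ty": 0,"tz": 0.01,"ax": 0,"ay": 0,"az": 0,"fingers": 0},{"tx": -0.007,"ty": 0,"tz": 0.006,"ax": 0,"ay": 0,"az": 0,"fingers": 0},{"tx": -0.006,"ty": 0,"tz": 0.005,"ax": 0,"ay": 0,"az": 0,"fingers": 0},{"tx": -0.007,"ty": 0,"tz": 0.007,"ax": 0,"ay": 0,"az": 0,"fingers": 0}]}}

```text
time: 12.5
position: [592.9, -116.8, 143.5]
ee_rot: [0.63, 0.777, -0.0, -0.001]
contact_force: [0.8, 0.0, 0.6]
opening: -0.001
grip_force: 0.0
```

Call:
{"op": "send_rows", "data": {"motion": [{"tx": -0.006,"ty": 0,"tz": 0.01,"ax": 0,"ay": 0,"az": 0,"fingers": 0},{"tx": -0.005,"ty": 0,"tz": 0.0095,"ax": 0,"ay": 0,"az": 0,"fingers": 0},{"tx": -0.004,"ty": 0,"tz": 0.01,"ax": 0,"ay": 0,"az": 0,"fingers": 0},{"tx": -0.002,"ty": 0,"tz": 0.008,"ax": 0,"ay": 0,"az": 0,"fingers": 0},{"tx": 0,"ty": 0,"tz": 0,"ax": 0,"ay": 0,"az": 0,"fingers": 0}]}}

```text
time: 13.0
position: [595.2, -132.5, 104.7]
ee_rot: [0.63, 0.777, -0.001, -0.003]
contact_force: [0.2, 0.0, 0.1]
opening: 0.001
grip_force: 0.0
```

```bash
python3 - <<'E'
from h import *
np.set_printoptions(precision=1,suppress=True)
go(58,0.7,96)
p=env.capture("scene"); save(p,"s2.png"); c=cloud(p); C=(c-O)@B.T
m=(abs(C[...,1])<30)&(C[...,0]>-40)&(C[...,0]<110)&(C[...,2]>64)&(C[...,2]<175)
q=C[m]
for k in range(65,135,6):
    s=q[(q[:,2]>=k)&(q[:,2]<k+6)]
    if len(s): print(k,len(s),"x",np.percentile(s[:,0],[2,50,98]),"y",np.percentile(s[:,1],[2,50,98]))
u,v=proj(p,c2w(30,0,90)); u,v=int(u),int(v); print(u,v)
cr=cv2.imread("pics/s2.png")[v-45:v+45,u-60:u+60]; cv2.imwrite("pics/s2c.png",cv2.resize(cr,None,fx=6,fy=6,interpolation=cv2.INTER_CUBIC))
E
```

```text
cradle TCP [ 55.9  -0.3 104.7] F [0.  0.2 0.1] t 13.0
tool shift mm [-2.1  1.   8.7] turn deg [-0.2 -0.2 -0.1]
65 24 x [-35.8  10.6  24.4] y [-12.9  -3.   11.5]
71 27 x [-35.  -28.3  31.3] y [-13.5  -0.7  11.5]
77 21 x [-36.9 -31.5  25.1] y [-11.8  -2.6  11.4]
83 9 x [-34.5 -33.1 -30.9] y [-7.1  0.8  6.8]
89 37 x [-34.3 -30.5 -23.5] y [-19.5   0.5  16.6]
95 32 x [-35.  -26.  -19.6] y [-19.1  -1.7  17.9]
101 25 x [-24.7 -21.3 -15.6] y [-19.    1.2  18. ]
107 27 x [-23.1 -14.3  -5.5] y [-19.1  -1.1  18.1]
113 22 x [-22.2  -6.9   4.9] y [-19.   -5.   18.5]
119 26 x [-20.6  -1.8  12.4] y [-18.4   1.5  18.7]
125 35 x [-18.9 -12.   47.6] y [-19.6  -0.4  17.3]
131 34 x [ 3.2 22.5 46.7] y [-19.2  -2.4  17.8]
283 213
```

View pics/s2c.png

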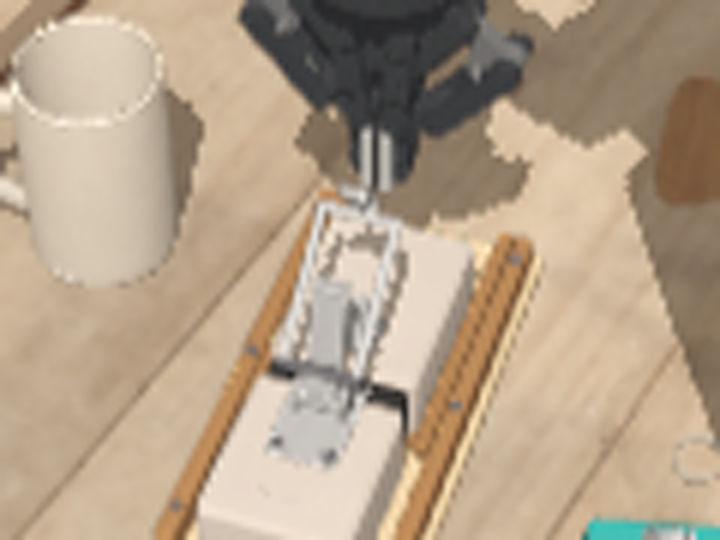

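The picture shows the loop still tipped up, with the fingertips (375,160) in front (+x) of the tab (350,195): the finger landed on the tab's outer face and slipped off. I'll lift, re-measure and push the tab from behind.

Call:
{"op": "send_rows", "data": {"motion": [{"tx": -0.01,"ty": 0,"tz": 0,"ax": 0,"ay": 0,"az": 0,"fingers": 0},{"tx": -0.01,"ty": 0,"tz": -0.02,"ax": 0,"ay": 0,"az": 0,"fingers": 0},{"tx": -0.01,"ty": 0,"tz": -0.035,"ax": 0,"ay": 0,"az": 0,"fingers": 0},{"tx": -0.01,"ty": 0,"tz": -0.035,"ax": 0,"ay": 0,"az": 0,"fingers": 0},{"tx": -0.02,"ty": 0,"tz": -0.01,"ax": 0,"ay": 0,"az": 0,"fingers": 0}]}}

```text
time: 13.55
position: [611.1, -192.4, 212.3]
ee_rot: [0.629, 0.777, 0.001, 0.003]
contact_force: [0.2, 0.0, 0.1]
opening: 0.002
grip_force: 0.0
```

```bash
cat > m.py <<'E'
from h import *
np.set_printoptions(precision=1,suppress=True)
def look(name,ymax=6,lo=65,hi=170,step=5,x0=-50,x1=110):
    p=env.capture(name); C=(cloud(p)-O)@B.T
    for nm,m in(("mid",abs(C[...,1]-.6)<ymax),("wires",abs(abs(C[...,1]-.6)-17)<3)):
        q=C[m&(C[...,0]>x0)&(C[...,0]<x1)&(C[...,2]>lo)&(C[...,2]<hi)]
        for k in range(lo,hi,step):
            s=q[(q[:,2]>=k)&(q[:,2]<k+step)]
            if len(s): print(name,nm,k,len(s),"x",np.percentile(s[:,0],[3,50,97]),"z",s[:,2].mean())
    return p,C
E
python3 - <<'E'
from m import *
go(0,.7,157)
look("wrist"); look("scene")
E
```

```text
cradle TCP [117.8   2.9 212.3] F [-0.   0.2  0.1] t 13.55
tool shift mm [118.   -2.4  54.9] turn deg [0.3 0.2 0.1]
wrist mid 65 4 x [30.4 30.4 30.4] z 65.50651322148074
wrist mid 85 12 x [-26.9 -26.3 -25.6] z 89.53774380309558
wrist mid 90 105 x [-28.7 -27.2 -25.3] z 91.891959926726
wrist mid 95 1 x [-27.5 -27.5 -27.5] z 95.18540494998388
wrist mid 120 6 x [-17.2 -17.1 -17. ] z 124.55438848067377
wrist mid 125 193 x [-16.8 -11.5  -8.9] z 128.86767447621497
wrist mid 130 80 x [-15.2 -13.5 -10.2] z 130.61514312524295
wrist mid 140 113 x [28.7 31.  32.2] z 142.99503958762256
wrist mid 145 157 x [24.5 27.2 29.4] z 147.5678454184694
wrist mid 150 156 x [21.  23.  25.1] z 152.56710993816793
wrist mid 155 235 x [12.9 18.5 21.1] z 157.9422171867212
wrist mid 160 112 x [13.6 15.4 17.8] z 160.72650502145578
wrist wires 90 12 x [-28.7 -27.9 -26.8] z 93.83575912363715
wrist wires 95 118 x [-28.1 -24.8 -20.3] z 97.80936361749097
wrist wires 100 116 x [-22.5 -18.8 -15.4] z 102.67753270307976
wrist wires 105 105 x [-16.6 -13.  -10.1] z 107.57695019061005
wrist wires 110 132 x [-10.5  -7.   -2.6] z 
[... 1364 characters left out ...]
1 x [-28.9 -28.9 -28.9] z 72.47412871036818
scene wires 85 1 x [-25.7 -25.7 -25.7] z 87.37192262805661
scene wires 90 11 x [-33.  -31.5 -25.5] z 92.21425138745256
scene wires 95 11 x [-30.8 -25.7 -22.6] z 97.43557056931125
scene wires 100 9 x [-25.1 -20.4 -14.5] z 102.75561074470743
scene wires 105 10 x [-18.7 -12.8  -9.2] z 107.20760556618325
scene wires 110 10 x [-11.5  -8.4  -5.3] z 112.66297576879992
scene wires 115 11 x [-6.  -1.   2.1] z 117.26096370001754
scene wires 120 7 x [ 0.7  4.8 13.4] z 122.27915832198698
scene wires 125 13 x [ 5.   9.4 15.9] z 127.46045194801738
scene wires 130 11 x [13.6 17.6 24.8] z 132.95429599543328
scene wires 135 7 x [16.4 19.9 23.1] z 136.94325741614844
```

Call:
{"op": "send_rows", "data": {"motion": [{"tx": 0.03,"ty": -0.002,"tz": 0.005,"ax": 0.2,"ay": 0.2,"az": 0,"fingers": 0},{"tx": 0.03,"ty": 0,"tz": 0.005,"ax": 0,"ay": 0,"az": 0,"fingers": 0},{"tx": 0.03,"ty": 0,"tz": 0.005,"ax": 0,"ay": 0,"az": 0,"fingers": 0},{"tx": 0.03,"ty": 0,"tz": 0,"ax": 0,"ay": 0,"az": 0,"fingers": 0},{"tx": 0,"ty": 0,"tz": 0,"ax": 0,"ay": 0,"az": 0,"fingers": 0}]}}

```text
time: 14.15
position: [580.2, -70.3, 191.2]
ee_rot: [0.628, 0.778, -0.0, -0.005]
contact_force: [0.6, -0.2, 1.0]
opening: -0.004
grip_force: 0.0
```

Call:
{"op": "send_rows", "data": {"motion": [{"tx": 0,"ty": 0,"tz": 0,"ax": 0,"ay": 0,"az": 0,"fingers": 0},{"tx": 0,"ty": 0,"tz": 0,"ax": 0,"ay": 0,"az": 0,"fingers": 0},{"tx": 0,"ty": 0,"tz": 0,"ax": 0,"ay": 0,"az": 0,"fingers": 0},{"tx": 0,"ty": 0,"tz": 0,"ax": 0,"ay": 0,"az": 0,"fingers": 0},{"tx": 0,"ty": 0,"tz": 0,"ax": 0,"ay": 0,"az": 0,"fingers": 0}]}}

```text
time: 14.65
position: [581.9, -75.1, 191.8]
ee_rot: [0.63, 0.777, -0.0, -0.004]
contact_force: [0.5, 0.8, -0.7]
opening: -0.0
grip_force: 0.0
```

```bash
python3 - <<'E'
from m import *
go(-4,.7,155)
E
```

```text
cradle TCP [ -3.   -1.3 191.8] F [-0.6  0.7 -0.7] t 14.65
tool shift mm [ 0.8  2.2 36.8] turn deg [-0.3 -0.3 -0.1]
```

Call:
{"op": "send_rows", "data": {"motion": [{"tx": 0.002,"ty": 0.002,"tz": 0.018,"ax": -0.2,"ay": -0.2,"az": 0,"fingers": 0},{"tx": 0,"ty": 0,"tz": 0.018,"ax": 0,"ay": 0,"az": 0,"fingers": 0},{"tx": 0,"ty": 0,"tz": 0,"ax": 0,"ay": 0,"az": 0,"fingers": 0},{"tx": 0,"ty": 0,"tz": 0,"ax": 0,"ay": 0,"az": 0,"fingers": 0},{"tx": -0.005,"ty": 0,"tz": 0,"ax": 0,"ay": 0,"az": 0,"fingers": 0}]}}

```text
time: 15.15
position: [584.9, -77.0, 157.0]
ee_rot: [0.629, 0.777, 0.0, -0.001]
contact_force: [0.7, 0.2, 0.3]
opening: 0.002
grip_force: 0.0
```

Call:
{"op": "send_rows", "data": {"motion": [{"tx": -0.005,"ty": 0,"tz": 0,"ax": 0,"ay": 0,"az": 0,"fingers": 0},{"tx": -0.005,"ty": 0,"tz": 0,"ax": 0,"ay": 0,"az": 0,"fingers": 0},{"tx": -0.005,"ty": 0,"tz": 0,"ax": 0,"ay": 0,"az": 0,"fingers": 0},{"tx": -0.005,"ty": 0,"tz": 0,"ax": 0,"ay": 0,"az": 0,"fingers": 0},{"tx": 0,"ty": 0,"tz": 0,"ax": 0,"ay": 0,"az": 0,"fingers": 0}]}}

```text
time: 15.65
position: [588.6, -97.4, 155.9]
ee_rot: [0.63, 0.777, -0.0, -0.001]
contact_force: [1.0, -0.1, 0.3]
opening: 0.002
grip_force: 0.0
```

```bash
python3 - <<'E'
from m import *
go(30,.7,150)
look("scene")
E
```

```text
cradle TCP [ 20.2   0.7 155.9] F [0.3 0.9 0.3] t 15.65
tool shift mm [-9.8  0.1  5.9] turn deg [-0.1 -0.1 -0.1]
scene mid 65 12 x [-38.3  14.3  20.9] z 67.26484069131014
scene mid 70 6 x [-34.8  -7.3  22. ] z 71.95242780740058
scene mid 75 16 x [-35.8  20.6  27.5] z 77.20976204532089
scene mid 80 11 x [-36.2 -34.1 -31.7] z 82.4709591986192
scene mid 85 5 x [-33.9 -32.2 -31.3] z 87.07977727545608
scene mid 90 13 x [-33.8 -30.2 -23.6] z 92.96547470922268
scene mid 95 7 x [-30.1 -25.  -24. ] z 97.35274032988738
scene mid 100 7 x [-24.7 -23.7 -19.9] z 102.2279411311728
scene mid 105 7 x [-23.9 -21.3 -19.7] z 107.5457959970436
scene mid 110 7 x [-21.8 -19.4 -17.1] z 111.34915510510704
scene mid 115 6 x [-19.7 -19.2 -16.8] z 117.62971644399441
scene mid 120 7 x [-20.3 -17.3 -15.6] z 122.61887147774554
scene mid 125 11 x [-18.8 -14.2  -8.1] z 127.8682336263535
scene mid 130 8 x [-17.4 -14.1  24.7] z 132.5255111577099
scene mid 135 9 x [21.1 22.9 26.6] z 137.93180807005223
scene mid 140 2 x [23.4 23.6 23.8] z 143.40432343601105
scene mid 150 1 x [15.5 15.5 15.5] z 153.94671955917602
scene mid 155 3 x [13.  14.2 14.7] z 157.61250033685783
scene mid 160 5 x [13.1 14.8 16.6] z 160.61420218948666
scene wires 65 3 x [-39.5 -26.7 -14.5] z 67.38126523379412
scene wires 85 1 x [-27.1 -27.1 -27.1] z 89.25031778775042
scene wires 90 10 x [-34.9 -32.2 -25.2] z 92.56687199269676
scene wires 95 10 x [-33.1 -27.  -22.5] z 97.88145721533188
scene wires 100 10 x [-24.3 -20.9 -15.7] z 101.74935997260414
scene wires 105 11 x [-16.9 -14.7  -5.6] z 107.27110810189075
scene wires 110 9 x [-11.1  -8.8  -3.2] z 112.70803576869511
scene wires 115 12 x [-8.7 -0.9  2.8] z 117.8721153341445
scene wires 120 11 x [1.1 6.4 9.4] z 123.4800963986782
scene wires 125 9 x [ 8.1 12.8 16. ] z 127.84199055639586
scene wires 130 10 x [11.6 16.9 22.3] z 132.69489552583596
scene wires 135 7 x [17.  20.9 21.8] z 137.50882244517857
```

```bash
python3 - <<'E'
from m import *
p=env.capture("scene"); C=(cloud(p)-O)@B.T
u,v=proj(p,c2w(15,0,140)); u,v=int(u),int(v); print(u,v)
im=cv2.cvtColor(p["frame"],cv2.COLOR_RGB2BGR)
w=env.capture("wrist"); im2=cv2.cvtColor(w["frame"],cv2.COLOR_RGB2BGR)
a=cv2.resize(im[v-35:v+35,u-40:u+40],(560,490),interpolation=cv2.INTER_CUBIC)
cv2.imwrite("pics/s3.png",cv2.hconcat([a[:, 80:480],cv2.resize(im2[200:400,200:363],(400,490))]))
q=C[(abs(C[...,1])<40)&(C[...,2]>150)&(C[...,0]<80)&(C[...,0]>-40)]
for k in range(150,260,10):
    s=q[(q[:,2]>=k)&(q[:,2]<k+10)]
    if len(s): print(k,len(s),np.percentile(s,[2,50,98],axis=0)[:,:2].ravel())
E
```

```text
281 204
150 9 [11.5 -6.6 15.5  0.4 18.2  5.5]
160 4 [13.8 -4.9 14.5 -0.6 16.2  5.9]
170 1 [18.6 -6.1 18.6 -6.1 18.6 -6.1]
180 20 [  6.5 -10.6   9.9   1.5  14.9  12.8]
190 30 [  6.4 -13.   11.3  -2.6  22.3  13.6]
200 29 [  6.6 -13.5  11.1  -4.4  20.5  12.5]
210 31 [  6.7 -13.5   9.8   0.4  19.9  10.7]
220 52 [  4.8 -25.3   8.3   2.9  25.1  29.5]
230 127 [  4.5 -34.1   9.2   2.7  29.5  36.4]
240 76 [  2.  -38.3   7.6   4.2  29.2  37.9]
250 75 [  0.5 -37.9   7.8   5.1  24.5  39. ]
```

View pics/s3.png

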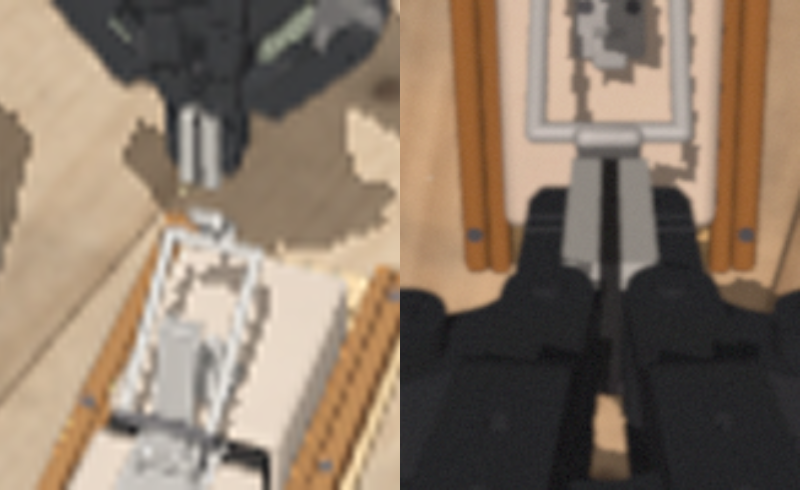

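```bash
python3 - <<'E'
from m import *
s=env.state(); print(s["position"],w2c(s["position"]))
for n in("scene","wrist","top"):
    p=env.capture(n)
    for P in((20.2,.7,156),(20.2,.7,180),(16,.7,161),(25,.7,135.5)): print(n,P,np.array(proj(p,c2w(*P))))
    if n=="scene":
        print(p["z_map"][185:206:2,272:292:2].astype(int))
        print(p["frame"][185:206:2,272:292:2].mean(-1).astype(int))
        C=(cloud(p)-O)@B.T; print(C[185:206:2,276:288:2,2]); print(C[185:206:2,276:288:2,0])
E
```

```text
[588.4 -96.4 155.8] [ 19.2   0.6 155.8]
scene (20.2, 0.7, 156) [281.7 199.2]
scene (20.2, 0.7, 180) [281.7 192.7]
scene (16, 0.7, 161) [281.1 199. ]
scene (25, 0.7, 135.5) [282.3 203.3]
[[1320 1319 1020 1014 1012 1006 1007 1011 1326  994]
 [1317 1310 1030 1020 1015 1013 1019 1015 1316 1313]
 [1307 1309 1032 1024 1021 1020 1024 1022 1309 1308]
 [1308 1305 1037 1026 1026 1026 1028 1026 1300 1302]
 [1300 1295 1298 1035 1034 1026 1035 1299 1298 1295]
 [1289 1291 1294 1290 1037 1036 1287 1289 1291 1297]
 [1287 1288 1292 1290 1291 1286 1287 1292 1290 1285]
 [1287 1283 1285 1284 1062 1282 1282 1280 1282 1277]
 [1278 1281 1233 1230 1225 1058 1061 1279 1278 1277]
 [1274 1276 1086 1081 1079 1081 1084 1275 1275 1271]
 [1268 1221 1084 1184 1186 1183 1082 1078 1076 1247]]
[[179 179  65 139 100 107  60  56  93  66]
 [110 108  67 153  57 180  49  52 101 117]
 [109 111  64 152  57 181  64  52 103 118]
 [112 111  87 153  57 180  66  55 118 117]
 [112 109 105 164  57 180  67  94 117 120]
 [180 104 101 130 107 175 118 117 121 121]
 [175 125 103 118 121 121 119 119 120 118]
 [168 147 125 121 180 166 124
[... 587 characters left out ...]
   8.8   6.3   8.4  12.9]
 [ 14.1   9.2   7.5   7.7  13.3  12.2]
 [ 12.    8.1   7.6   8.3  12.9  13.2]
 [ 11.7   6.1   7.8   9.3  12.1  12.5]
 [179.3   8.5   8.9   5.6  13.2 190.1]
 [171.9 171.5   7.7   8.5 175.5 178.7]
 [166.3 166.9 169.6 168.5 170.7 176.4]
 [157.1 158.3  16.7 161.5 163.1 164.3]
 [119.8 119.2 117.9  12.2  15.6 159. ]
 [ 21.4  19.7  20.5  23.2  27.  152.2]
 [ 16.4  81.7  84.6  84.6  22.   21. ]]
wrist (20.2, 0.7, 156) [284.4 263.4]
wrist (20.2, 0.7, 180) [284.1 286.5]
wrist (16, 0.7, 161) [284.3 260. ]
wrist (25, 0.7, 135.5) [284.5 255.7]
top (20.2, 0.7, 156) [284.8 208.1]
top (20.2, 0.7, 180) [284.9 206.6]
top (16, 0.7, 161) [282.8 208.2]
top (25, 0.7, 135.5) [287.  208.8]
```

```bash
python3 - <<'E'
from m import *
p=env.capture("wrist"); C=(cloud(p)-O)@B.T
for v in range(250,330,5): print(v,[tuple(C[v,u].round().tolist()) for u in(276,279,292,298)], p["frame"][v,[276,279,292,298]].mean(-1))
print(np.array(p["pose"]), w2c(np.array(p["pose"])[:3,3]))
E
```

```text
250 [(21.0, -4.0, 136.0), (21.0, -2.0, 136.0), (22.0, 5.0, 135.0), (22.0, 8.0, 135.0)] [119.3 150.  154.7 160.7]
255 [(14.0, -3.0, 159.0), (14.0, -2.0, 160.0), (13.0, 5.0, 161.0), (14.0, 8.0, 158.0)] [189.3 181.  179.3 153.3]
260 [(16.0, -3.0, 161.0), (17.0, -2.0, 160.0), (17.0, 5.0, 160.0), (18.0, 8.0, 156.0)] [123.7 123.3 123.3 145.3]
265 [(8.0, -3.0, 184.0), (8.0, -1.0, 184.0), (7.0, 4.0, 185.0), (7.0, 7.0, 185.0)] [124.3 123.3 123.7 134.7]
270 [(7.0, -3.0, 190.0), (8.0, -1.0, 188.0), (8.0, 4.0, 188.0), (7.0, 6.0, 190.0)] [136.  136.3 137.7 136.7]
275 [(7.0, -2.0, 195.0), (7.0, -1.0, 194.0), (8.0, 4.0, 192.0), (8.0, 6.0, 193.0)] [135.  136.7 138.  135.7]
280 [(8.0, -2.0, 197.0), (8.0, -1.0, 198.0), (7.0, 4.0, 198.0), (8.0, 6.0, 198.0)] [137.  135.  134.7 136.3]
285 [(8.0, -2.0, 201.0), (8.0, -1.0, 202.0), (8.0, 4.0, 200.0), (8.0, 6.0, 201.0)] [136.3 132.7 132.7 135.3]
290 [(8.0, -2.0, 205.0), (7.0, -1.0, 206.0), (7.0, 4.0, 206.0), (8.0, 6.0, 205.0)] [135.  134.  137.7 139.3]
295 [(8.0, -2.0, 209.0), (8.0, -1.0, 209.0), (8.0, 4.0, 209.0), (7.0, 6.0, 210.0)] [136.3 131.7 136.3 136. ]
300 [(8.0, -2.0, 212.0), (8.0, -1.0, 212.0), (7.0, 4.0, 213.0), (8.0, 6.0, 212.0)] [137.7 132.  139.  135. ]
305 [(8.0, -2.0, 215.0), (8.0, -1.0, 215.0), (7.0, 4.0, 216.0), (8.0, 6.0, 215.0)] [136.7 131.7 137.3 137.3]
310 [(9.0, -2.0, 217.0), (9.0, -1.0, 217.0), (8.0, 4.0, 218.0), (7.0, 5.0, 220.0)] [ 92.7 161.3 175.7  71. ]
315 [(6.0, -2.0, 224.0), (10.0, -1.0, 217.0), (11.0, 4.0, 217.0), (7.0, 5.0, 223.0)] [ 35.3 103.3 110.7  40.3]
320 [(7.0, -2.0, 226.0), (7.0, -1.0, 225.0), (7.0, 3.0, 226.0), (7.0, 5.0, 226.0)] [35.  24.  33.  34.7]
325 [(7.0, -1.0, 229.0), (9.0, -1.0, 225.0), (9.0, 3.0, 226.0), (7.0, 5.0, 229.0)] [40.3 26.  30.7 41.3]
[[  1.   -0.2  -0.1 573.2]
 [  0.2   0.9   0.3 -20.9]
 [ -0.   -0.3   1.  322.2]
 [  0.    0.    0.    1. ]] [-57.9   1.5 322.2]
```

Depth from both the wrist and scene cameras shows the real fingertips sit about 26 mm higher than the reported TCP (the fingers at (610,160) only look level with the tab), so the loop was never pressed. I'll allow for that and press the tab down now.

Call:
{"op": "send_rows", "data": {"motion": [{"tx": 0,"ty": 0,"tz": 0.012,"ax": 0,"ay": 0,"az": 0,"fingers": 0},{"tx": 0,"ty": 0,"tz": 0.008,"ax": 0,"ay": 0,"az": 0,"fingers": 0},{"tx": 0,"ty": 0,"tz": 0.005,"ax": 0,"ay": 0,"az": 0,"fingers": 0},{"tx": -0.004,"ty": 0,"tz": 0.005,"ax": 0,"ay": 0,"az": 0,"fingers": 0},{"tx": -0.006,"ty": 0,"tz": 0.005,"ax": 0,"ay": 0,"az": 0,"fingers": 0}]}}

```text
time: 16.5
position: [590.2, -105.9, 120.1]
ee_rot: [0.629, 0.777, -0.0, -0.002]
contact_force: [-0.5, -0.4, -0.3]
opening: -0.001
grip_force: 0.1
```

Call:
{"op": "send_rows", "data": {"motion": [{"tx": -0.006,"ty": 0,"tz": 0.007,"ax": 0,"ay": 0,"az": 0,"fingers": 0},{"tx": -0.005,"ty": 0,"tz": 0.007,"ax": 0,"ay": 0,"az": 0,"fingers": 0},{"tx": -0.004,"ty": 0,"tz": 0.009,"ax": 0,"ay": 0,"az": 0,"fingers": 0},{"tx": -0.004,"ty": 0,"tz": 0.01,"ax": 0,"ay": 0,"az": 0,"fingers": 0},{"tx": -0.003,"ty": 0,"tz": 0.006,"ax": 0,"ay": 0,"az": 0,"fingers": 0}]}}

```text
time: 17.0
position: [594.3, -127.8, 80.3]
ee_rot: [0.63, 0.777, -0.0, -0.002]
contact_force: [-0.3, 0.9, 0.5]
opening: -0.001
grip_force: 0.1
```

```bash
python3 - <<'E'
from m import *
go(54,.7,94-26)
look("wrist",lo=62)
E
```

```text
cradle TCP [51.1 -0.1 80.3] F [-0.9 -0.1  0.5] t 17.0
tool shift mm [-3.   0.8 12.3] turn deg [-0.2 -0.2 -0. ]
wrist mid 62 793 x [-48.8  11.7  23.5] z 64.34737242768696
wrist mid 67 71 x [-22.3  19.4  19.7] z 69.95602594850523
wrist mid 72 326 x [-26.8 -23.7  27. ] z 75.53809146176039
wrist mid 77 779 x [-27.6  27.8  36.9] z 79.34425577739242
wrist mid 82 217 x [-28.8  36.9  38. ] z 84.11694580278417
wrist mid 87 203 x [-29.5  37.7  38.7] z 89.55649152832457
wrist mid 92 201 x [-30.1  38.5  39.3] z 94.39332364609888
wrist mid 97 217 x [-30.7  39.2  40.2] z 99.64312580041289
wrist mid 102 224 x [-31.5  39.9  41.4] z 103.8434037671698
wrist mid 107 221 x [-32.1  39.4  40.1] z 109.66447735389207
wrist mid 112 168 x [39.  39.7 40.2] z 114.55260997759736
wrist mid 117 178 x [39.2 39.6 40.1] z 119.71418925442973
wrist mid 122 194 x [39.1 39.7 40.3] z 124.62527066889967
wrist mid 127 1147 x [-39.  -34.6  40.1] z 130.7274994580126
wrist mid 132 430 x [-36.7  39.4  40.3] z 133.6616320302869
wrist mid 137 784 x [39.3 43.6 61. ] z 140.6745106537678
wrist mid 142 209 x [38.2 39.4 58.9] z 144.13
[... 259 characters left out ...]
166 x [34.3 41.4 49.5] z 168.64242677048492
wrist wires 62 225 x [-48.9 -24.  -10.5] z 62.500802910211625
wrist wires 77 355 x [15.8 28.1 33.5] z 81.17070822937809
wrist wires 82 1606 x [-15.7   5.1  26.6] z 84.62293556835994
wrist wires 87 1619 x [-39.9 -26.7  -7.7] z 89.18898528186536
wrist wires 92 75 x [-39.4 -37.5 -34.6] z 92.39682175991574
wrist wires 142 73 x [43.3 44.  44.6] z 145.91747810038902
wrist wires 147 274 x [43.1 43.9 44.5] z 149.5758545428449
wrist wires 152 279 x [38.6 43.8 44.5] z 154.53014199900738
wrist wires 157 151 x [38.4 43.6 46. ] z 159.2340962002214
wrist wires 162 9 x [38.2 38.5 39. ] z 162.6278508879385
wrist wires 167 50 x [33.7 34.4 35.1] z 169.00819160102697
```

Call:
{"op": "send_rows", "data": {"motion": [{"tx": 0,"ty": 0.0005,"tz": -0.012,"ax": 0,"ay": 0,"az": 0,"fingers": 0},{"tx": 0,"ty": 0,"tz": -0.013,"ax": 0,"ay": 0,"az": 0,"fingers": 0.04},{"tx": 0.005,"ty": 0,"tz": 0,"ax": 0,"ay": 0,"az": 0,"fingers": 0.04},{"tx": 0,"ty": 0,"tz": 0,"ax": 0,"ay": 0,"az": 0,"fingers": 0.04},{"tx": 0,"ty": 0,"tz": 0,"ax": 0,"ay": 0,"az": 0,"fingers": 0.04}], "squeeze": 20}}

```text
time: 17.55
position: [594.4, -122.3, 107.2]
ee_rot: [0.629, 0.777, -0.0, -0.001]
contact_force: [-0.3, -0.2, 0.7]
opening: 0.468
grip_force: 0.0
```

```bash
python3 - <<'E'
from m import *
go(46,.7,58)
p=env.capture("wrist"); save(p,"w4.png"); C=(cloud(p)-O)@B.T
def st(nm,m):
    q=C[m]; print(nm,len(q), q.min(0) if len(q) else "", q.max(0) if len(q) else "")
X,Y,Z=C[...,0],C[...,1],C[...,2]
q=C[(Z>100)&(Z<150)&(X>30)&(X<60)&(abs(Y)<50)]
for s in(-1,1):
    r=q[(np.sign(q[:,1]-1)==s)]; print("finger",s,np.percentile(r,[1,50,99],axis=0).ravel())
q=C[(Z>82)&(Z<112)&(X>30)&(X<50)&(abs(Y)<12)]
for k in range(82,112,5):
    r=q[(q[:,2]>=k)&(q[:,2]<k+5)]
    if len(r): print("tab",k,len(r),np.percentile(r,[2,50,98],axis=0)[:,:2].ravel())
q=C[(Z>66)&(Z<82)&(X>15)&(X<45)&(abs(Y)<9)]
for k in range(15,45,2):
    r=q[(q[:,0]>=k)&(q[:,0]<k+2)]
    if len(r): print("keeper/bar x",k,len(r),"z",np.percentile(r[:,2],[2,50,98]),"y",np.percentile(r[:,1],[2,98]))
cv2.imwrite("pics/w4c.png",cv2.resize(cv2.imread("pics/w4.png")[120:345,150:420],(720,600)))
E
```

```text
cradle TCP [ 45.7   1.1 107.2] F [ 0.1 -0.3  0.7] t 17.55
tool shift mm [-0.3 -0.3 49.2] turn deg [-0.1 -0.1  0. ]
finger -1 [ 33.8 -31.2 100.6  38.5 -18.4 142.3  55.3   1.  149.8]
finger 1 [ 33.8   1.6 100.6  38.4  22.1 142.4  55.5  34.7 149.8]
tab 82 110 [36.3 -5.8 37.4  0.9 38.9  7.6]
tab 87 108 [37.5 -5.6 38.   1.5 39.5  7.5]
tab 92 115 [38.1 -5.5 38.8  0.9 40.8  7.4]
tab 97 171 [38.7 -5.9 39.8  1.  44.1  7.8]
tab 102 161 [40.  -5.2 41.9  1.  43.9  7.2]
keeper/bar x 15 10 z [66.1 66.7 67.3] y [-7.4  7.6]
keeper/bar x 17 13 z [66.  66.1 66.7] y [-8.3  7.8]
keeper/bar x 19 137 z [66.3 74.7 78.9] y [-5.9  5.5]
keeper/bar x 21 59 z [66.1 77.7 79.1] y [-7.   5.4]
keeper/bar x 23 61 z [66.2 77.8 78.7] y [-3.7  6. ]
keeper/bar x 25 59 z [68.1 77.7 78.8] y [-3.7  7.1]
keeper/bar x 27 81 z [76.4 78.2 80.4] y [-8.2  8. ]
keeper/bar x 29 135 z [77.5 80.2 81.8] y [-8.7  8.8]
keeper/bar x 31 97 z [79.6 80.8 81.9] y [-8.3  8.8]
keeper/bar x 33 79 z [79.  80.  81.1] y [-8.   7.8]
keeper/bar x 35 95 z [78.6 80.  81.8] y [-5.4  7.3]
keeper/bar x 37 17 z [78.4 80.8 81.8] y [-5.8  7.8]
```

View pics/w4c.png

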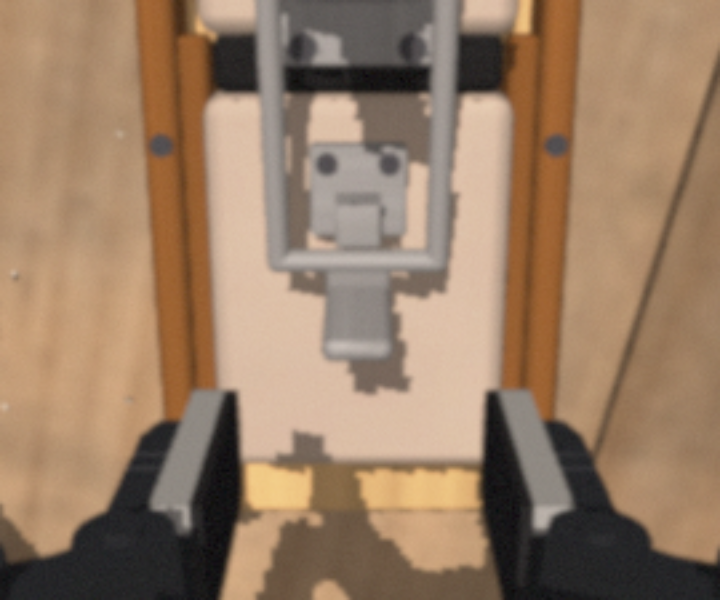

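The picture shows the loop lowered, its bar (360,260) just past the keeper lip (358,225), with the tab at (358,315) lying between the opened fingers; it must go about 4 mm further out before going down.

Call:
{"op": "send_rows", "data": {"motion": [{"tx": -0.002,"ty": 0,"tz": 0.015,"ax": 0,"ay": 0,"az": 0,"fingers": 0.036},{"tx": 0,"ty": 0,"tz": 0.018,"ax": 0,"ay": 0,"az": 0,"fingers": 0.036},{"tx": 0,"ty": 0,"tz": 0.013,"ax": 0,"ay": 0,"az": 0,"fingers": 0.036},{"tx": 0,"ty": 0,"tz": 0.003,"ax": 0,"ay": 0,"az": 0,"fingers": 0.036},{"tx": 0,"ty": 0,"tz": 0,"ax": 0,"ay": 0,"az": 0,"fingers": 0.036}]}}

```text
time: 18.1
position: [594.3, -124.4, 57.1]
ee_rot: [0.63, 0.777, -0.0, -0.002]
contact_force: [0.1, -0.8, 0.3]
opening: 0.421
grip_force: 0.0
```

Call:
{"op": "send_rows", "data": {"motion": [{"tx": 0,"ty": 0,"tz": 0,"ax": 0,"ay": 0,"az": 0,"fingers": 0.02},{"tx": 0,"ty": 0,"tz": 0,"ax": 0,"ay": 0,"az": 0,"fingers": 0.016},{"tx": 0,"ty": 0,"tz": 0,"ax": 0,"ay": 0,"az": 0,"fingers": 0.01},{"tx": 0,"ty": 0,"tz": 0,"ax": 0,"ay": 0,"az": 0,"fingers": 0.01},{"tx": 0,"ty": 0,"tz": 0,"ax": 0,"ay": 0,"az": 0,"fingers": 0.01}], "squeeze": 20}}

```text
time: 18.6
position: [594.5, -125.0, 58.1]
ee_rot: [0.63, 0.777, -0.0, -0.001]
contact_force: [-2.7, -3.4, 0.1]
opening: 0.155
grip_force: 23.0
```

```bash
cat > loopm.py <<'E'
from m import *
def meas():
    go(51,.7,58)
    p=env.capture("wrist"); C=(cloud(p)-O)@B.T; X,Y,Z=C[...,0],C[...,1],C[...,2]
    w=C[(abs(abs(Y-.8)-17)<3.5)&(Z>66)&(Z<100)&(X>-45)&(X<60)]
    f=np.polyfit(w[:,0],w[:,2],1); print("wire slope deg",np.degrees(np.arctan(f[0])),"z@x=0",f[1],"x range",np.percentile(w[:,0],[1,99]))
    b=C[(abs(abs(Y-.8)-11)<3)&(Z>65)&(Z<90)&(X>15)&(X<60)]
    if len(b): print("bar x",np.percentile(b[:,0],[3,50,97]),"topz",np.percentile(b[:,2],[5,50,95]),len(b))
    h=C[(abs(Y-.8)<7)&(Z>95)&(Z<145)&(X>-90)&(X<15)]
    if len(h): print("handle",np.percentile(h,[2,50,98],axis=0)[:,[0,2]].ravel(),len(h))
    k=C[(abs(Y-.8)<4)&(Z>74)&(Z<80)&(X>10)&(X<33)]
    if len(k): print("lip x",np.percentile(k[:,0],[2,98]),"z",np.median(k[:,2]))
    return p,C
E
python3 -c "
from loopm import *
meas()"
```

```text
cradle TCP [48.4  0.7 58.1] F [ 2.8 -3.4  0.1] t 18.6
tool shift mm [-2.6  0.   0.1] turn deg [-0.1 -0.1 -0. ]
wire slope deg -3.637749326889531 z@x=0 86.44650330442994 x range [-39.9  41.4]
bar x [16.2 29.8 37.4] topz [65.1 79.5 89. ] 647
handle [-39.   96.6 -34.6 131.1 -30.2 132.7] 2236
lip x [19.2 32.2] z 77.8605298854395
```

Call:
{"op": "send_rows", "data": {"motion": [{"tx": -0.001,"ty": 0,"tz": 0,"ax": 0,"ay": 0,"az": 0,"fingers": 0.01},{"tx": -0.001,"ty": 0,"tz": 0,"ax": 0,"ay": 0,"az": 0,"fingers": 0.01},{"tx": -0.001,"ty": 0,"tz": 0,"ax": 0,"ay": 0,"az": 0,"fingers": 0.01},{"tx": -0.001,"ty": 0,"tz": 0,"ax": 0,"ay": 0,"az": 0,"fingers": 0.01},{"tx": -0.001,"ty": 0,"tz": 0,"ax": 0,"ay": 0,"az": 0,"fingers": 0.01}]}}

```text
time: 19.15
position: [595.1, -128.0, 57.3]
ee_rot: [0.629, 0.777, 0.0, -0.003]
contact_force: [-3.8, 4.1, 2.0]
opening: 0.157
grip_force: 23.0
```

```bash
python3 -c "
from loopm import *
meas()"
```

```text
cradle TCP [51.4  0.6 57.3] F [-4.8 -2.9  2. ] t 19.15
tool shift mm [ 0.4  0.1 -0.7] turn deg [-0.2 -0.3 -0. ]
wire slope deg -4.738884846732125 z@x=0 87.18636691577834 x range [-37.   44.5]
bar x [16.6 32.4 40.5] topz [65.1 79.  88.8] 673
handle [-29.8 130.1 -26.2 131.6 -22.4 132.9] 1813
lip x [19.3 32.6] z 77.75989936120796
```

Call:
{"op": "send_rows", "data": {"motion": [{"tx": -0.001,"ty": 0,"tz": 0.0015,"ax": 0,"ay": 0,"az": 0,"fingers": 0.01},{"tx": 0,"ty": 0,"tz": 0.0015,"ax": 0,"ay": 0,"az": 0,"fingers": 0.01},{"tx": 0,"ty": 0,"tz": 0.0015,"ax": 0,"ay": 0,"az": 0,"fingers": 0.01},{"tx": 0,"ty": 0,"tz": 0.0015,"ax": 0,"ay": 0,"az": 0,"fingers": 0.01},{"tx": 0,"ty": 0,"tz": 0.0015,"ax": 0,"ay": 0,"az": 0,"fingers": 0.01}]}}

```text
time: 19.7
position: [595.9, -130.7, 50.2]
ee_rot: [0.63, 0.777, -0.0, -0.001]
contact_force: [-4.3, 0.8, 2.8]
opening: 0.154
grip_force: 22.7
```

```bash
python3 -c "
from loopm import *
meas()"
```

```text
cradle TCP [54.3  0.8 50.2] F [-1.7 -4.   2.8] t 19.7
tool shift mm [ 3.3 -0.1 -7.8] turn deg [-0.1 -0.1 -0. ]
wire slope deg -6.229228861910634 z@x=0 85.8512910068943 x range [-35.1  47.3]
bar x [16.9 34.6 43.4] topz [65.2 74.1 88.7] 946
handle [-26.5 100.7 -20.7 130.8 -15.9 132.3] 2630
lip x [19.3 28.9] z 77.62093487371615
```

Call:
{"op": "send_rows", "data": {"motion": [{"tx": 0,"ty": 0,"tz": 0.0007,"ax": 0,"ay": 0,"az": 0,"fingers": 0.01},{"tx": 0,"ty": 0,"tz": 0.0007,"ax": 0,"ay": 0,"az": 0,"fingers": 0.01},{"tx": 0,"ty": 0,"tz": 0.0007,"ax": 0,"ay": 0,"az": 0,"fingers": 0.01},{"tx": 0,"ty": 0,"tz": 0.0005,"ax": 0,"ay": 0,"az": 0,"fingers": 0.01},{"tx": 0,"ty": 0,"tz": 0,"ax": 0,"ay": 0,"az": 0,"fingers": 0.01}]}}

```text
time: 20.25
position: [595.9, -130.7, 47.6]
ee_rot: [0.63, 0.777, -0.0, -0.001]
contact_force: [-4.8, -0.3, 2.5]
opening: 0.159
grip_force: 22.5
```

```bash
python3 -c "
from loopm import *
p,C=meas()
X,Y,Z=C[...,0],C[...,1],C[...,2]
q=C[(abs(Y-.8)>8)&(abs(Y-.8)<20)&(Z>62)&(Z<90)&(X>10)&(X<46)]
for k in range(18,46,2):
    r=q[(q[:,0]>=k)&(q[:,0]<k+2)&(abs(abs(q[:,1]-.8)-11.5)<3)]
    if len(r): print(k,len(r),np.percentile(r[:,2],[5,50,95]))
"
```

```text
cradle TCP [54.2  0.9 47.6] F [-0.7 -4.8  2.5] t 20.25
tool shift mm [  3.2  -0.2 -10.3] turn deg [-0.1 -0.1 -0. ]
wire slope deg -6.478126100013079 z@x=0 85.2376664274276 x range [-35.1  47.3]
bar x [16.7 34.9 43.4] topz [65.1 72.3 88.4] 1010
handle [-26.5 100.1 -20.6 130.8 -15.8 132.3] 2820
lip x [19.2 28.7] z 77.59408422850872
18 55 [64.3 65.2 66.3]
20 50 [64.2 65.1 66.3]
22 50 [64.2 65.4 70.2]
24 48 [64.2 65.  70.7]
26 53 [63.8 64.9 66.6]
28 35 [64.1 65.3 67.8]
30 73 [69.4 70.6 72.4]
32 147 [70.2 71.7 72.8]
34 89 [70.9 71.7 72.6]
36 2 [70.1 70.2 70.3]
40 1 [82.4 82.4 82.4]
42 393 [75.6 83.1 89.4]
```

Call:
{"op": "send_rows", "data": {"motion": [{"tx": 0.0015,"ty": 0,"tz": 0.0005,"ax": 0,"ay": 0,"az": 0,"fingers": 0.01},{"tx": 0.0015,"ty": 0,"tz": 0.0003,"ax": 0,"ay": 0,"az": 0,"fingers": 0.01},{"tx": 0.0015,"ty": 0,"tz": 0,"ax": 0,"ay": 0,"az": 0,"fingers": 0.01},{"tx": 0.0015,"ty": 0,"tz": 0,"ax": 0,"ay": 0,"az": 0,"fingers": 0.01},{"tx": 0.001,"ty": 0,"tz": 0,"ax": 0,"ay": 0,"az": 0,"fingers": 0.01}]}}

```text
time: 20.8
position: [594.7, -124.9, 47.0]
ee_rot: [0.63, 0.777, -0.001, -0.0]
contact_force: [-4.4, -4.8, 1.8]
opening: 0.151
grip_force: 22.5
```

```bash
cat >> loopm.py <<'E'
def bar(C):
    Y=abs(abs(C[...,1]-.8)-11.5)<3
    for k in range(18,42,2):
        r=C[Y&(C[...,0]>=k)&(C[...,0]<k+2)&(C[...,2]>62)&(C[...,2]<90)]
        if len(r): print(k,len(r),np.percentile(r[:,2],[5,50,95]))
E
python3 -c "
from loopm import *
bar(meas()[1])"
```

```text
cradle TCP [48.4  0.9 47. ] F [ 3.8 -5.3  1.8] t 20.8
tool shift mm [ -2.7  -0.2 -11. ] turn deg [-0.1  0.  -0. ]
wire slope deg -4.958936574961626 z@x=0 83.0121472349902 x range [-40.9  41.4]
bar x [17.  30.2 40.2] topz [65.3 71.7 88.4] 1004
handle [-42.1  96.9 -36.9 130.4 -31.7 132.2] 3466
lip x [19.2 28.2] z 77.72988174424805
18 56 [63.7 65.2 67.8]
20 46 [64.2 65.1 66.2]
22 46 [63.9 65.1 66.4]
24 74 [64.2 65.5 70.5]
26 192 [64.8 70.2 71.8]
28 106 [70.1 70.9 71.7]
30 33 [69.2 70.  70.9]
36 409 [74.9 82.7 89. ]
40 47 [78.  83.2 88.7]
```

Call:
{"op": "send_rows", "data": {"motion": [{"tx": 0.0007,"ty": 0,"tz": 0,"ax": 0,"ay": 0,"az": 0,"fingers": 0.01},{"tx": 0.0007,"ty": 0,"tz": 0,"ax": 0,"ay": 0,"az": 0,"fingers": 0.01},{"tx": 0.0006,"ty": 0,"tz": 0,"ax": 0,"ay": 0,"az": 0,"fingers": 0.01},{"tx": 0.0005,"ty": 0,"tz": 0,"ax": 0,"ay": 0,"az": 0,"fingers": 0.01},{"tx": 0,"ty": 0,"tz": 0,"ax": 0,"ay": 0,"az": 0,"fingers": 0.01}]}}

```text
time: 21.35
position: [594.3, -123.1, 46.9]
ee_rot: [0.629, 0.777, -0.001, 0.0]
contact_force: [-3.9, -5.8, -0.6]
opening: 0.153
grip_force: 22.5
```

```bash
python3 -c "
from loopm import *
bar(meas()[1])"
```

```text
cradle TCP [46.5  0.9 46.9] F [ 4.9 -5.  -0.6] t 21.35
tool shift mm [ -4.5  -0.2 -11. ] turn deg [-0.1  0.1 -0. ]
wire slope deg -3.89406423079919 z@x=0 82.1528299725808 x range [-42.9  39.6]
bar x [17.3 34.5 38.6] topz [65.3 74.2 88.6] 965
handle [-48.7  96.8 -42.1 127.9 -34.7 130.7] 4507
lip x [19.2 28.5] z 77.5932892132218
18 49 [64.2 65.2 66.1]
20 46 [64.  65.1 66.3]
22 48 [64.1 65.4 70.2]
24 185 [64.6 69.7 71.1]
26 124 [69.5 70.8 71.6]
28 35 [69.3 70.2 70.9]
34 418 [74.8 82.6 89.3]
38 51 [77.1 83.9 88.8]
```

Call:
{"op": "send_rows", "data": {"motion": [{"tx": 0,"ty": 0,"tz": 0,"ax": 0,"ay": 0,"az": 0,"fingers": 0.034},{"tx": 0,"ty": 0,"tz": 0,"ax": 0,"ay": 0,"az": 0,"fingers": 0.034},{"tx": 0,"ty": 0,"tz": -0.01,"ax": 0,"ay": 0,"az": 0,"fingers": 0.034},{"tx": 0,"ty": 0,"tz": -0.03,"ax": 0,"ay": 0,"az": 0,"fingers": 0.034},{"tx": 0,"ty": 0,"tz": -0.04,"ax": 0,"ay": 0,"az": 0,"fingers": 0.034}]}}

```text
time: 21.9
position: [593.3, -120.5, 126.6]
ee_rot: [0.629, 0.777, -0.0, -0.003]
contact_force: [0.1, 0.0, 0.2]
opening: 0.398
grip_force: 0.0
```

Call:
{"op": "send_rows", "data": {"motion": [{"tx": 0,"ty": 0,"tz": -0.01,"ax": 0,"ay": 0,"az": 0,"fingers": 0},{"tx": 0,"ty": 0,"tz": 0,"ax": 0,"ay": 0,"az": 0,"fingers": 0},{"tx": 0,"ty": 0,"tz": 0,"ax": 0,"ay": 0,"az": 0,"fingers": 0},{"tx": 0,"ty": 0,"tz": 0,"ax": 0,"ay": 0,"az": 0,"fingers": 0},{"tx": 0,"ty": 0,"tz": 0,"ax": 0,"ay": 0,"az": 0,"fingers": 0}]}}

```text
time: 22.4
position: [593.3, -120.9, 135.3]
ee_rot: [0.63, 0.777, -0.001, -0.003]
contact_force: [0.0, -0.4, 0.3]
opening: 0.001
grip_force: 0.0
```

```bash
python3 -c "
from loopm import *
p,C=meas(); bar(C)
h=C[(abs(C[...,1]-.8)<7)&(C[...,2]>85)&(C[...,2]<140)&(C[...,0]>-90)&(C[...,0]<15)]
for k in range(85,140,5):
    r=h[(h[:,2]>=k)&(h[:,2]<k+5)]
    if len(r): print('h',k,len(r),np.percentile(r[:,0],[3,50,97]))
save(p,'w5.png'); print(np.array(proj(p,c2w(-10,0,100))))
"
```

```text
cradle TCP [ 44.1   0.3 135.3] F [ 0.4 -0.1  0.3] t 22.4
tool shift mm [-7.1  0.7 77.2] turn deg [-0.2 -0.2 -0. ]
wire slope deg -15.32452507279982 z@x=0 77.68382576382972 x range [-43.1  27.9]
bar x [15.6 25.  28.6] topz [65.1 69.7 71.4] 202
handle [-49.   96.3 -42.  127.9 -34.6 130.7] 1012
lip x [19.3 28.7] z 77.60611117839457
18 22 [63.9 65.  66. ]
20 26 [63.9 65.3 70. ]
22 24 [63.5 65.  68.7]
24 70 [64.6 69.8 71.2]
26 51 [69.8 70.6 71.4]
28 19 [69.3 70.1 71.5]
h 85 75 [-32.8 -31.9 -30.7]
h 90 80 [-34.5 -33.5 -32.4]
h 95 93 [-36.1 -35.1 -34.4]
h 100 84 [-37.9 -37.  -36. ]
h 105 74 [-39.3 -38.4 -37.4]
h 110 117 [-41.  -39.7 -38.7]
h 115 58 [-41.4 -40.9 -40.4]
h 125 482 [-49.  -45.7 -41.2]
h 130 104 [-45.8 -43.2 -41.6]
[284.1 145.9]
```

Call:
{"op": "send_rows", "data": {"motion": [{"tx": 0.02,"ty": 0.0005,"tz": 0,"ax": 0,"ay": 0,"az": 0,"fingers": 0},{"tx": 0.02,"ty": 0,"tz": 0,"ax": 0,"ay": 0,"az": 0,"fingers": 0},{"tx": 0.019,"ty": 0,"tz": 0,"ax": 0,"ay": 0,"az": 0,"fingers": 0},{"tx": 0,"ty": 0,"tz": 0,"ax": 0,"ay": 0,"az": 0,"fingers": 0},{"tx": 0,"ty": 0,"tz": 0.01,"ax": 0,"ay": 0,"az": 0,"fingers": 0}]}}

```text
time: 22.95
position: [583.5, -62.5, 128.3]
ee_rot: [0.629, 0.778, 0.0, 0.001]
contact_force: [-0.4, -0.5, 0.1]
opening: 0.0
grip_force: 0.0
```

Call:
{"op": "send_rows", "data": {"motion": [{"tx": 0,"ty": 0,"tz": 0.01,"ax": 0,"ay": 0,"az": 0,"fingers": 0},{"tx": 0,"ty": 0,"tz": 0.012,"ax": 0,"ay": 0,"az": 0,"fingers": 0},{"tx": 0,"ty": 0,"tz": 0.01,"ax": 0,"ay": 0,"az": 0,"fingers": 0},{"tx": 0,"ty": 0,"tz": 0,"ax": 0,"ay": 0,"az": 0,"fingers": 0},{"tx": 0,"ty": 0,"tz": 0,"ax": 0,"ay": 0,"az": 0,"fingers": 0}]}}

```text
time: 23.45
position: [582.1, -63.7, 94.4]
ee_rot: [0.63, 0.777, -0.0, -0.002]
contact_force: [1.1, -0.1, 0.7]
opening: 0.002
grip_force: 0.0
```

```bash
python3 -c "
from loopm import *
go(-22,.7,91)
p=env.capture('wrist'); C=(cloud(p)-O)@B.T
q=C[(abs(C[...,1]-.8)<8)&(C[...,2]>100)&(C[...,2]<140)&(C[...,0]>-80)&(C[...,0]<20)]
for k in range(100,140,5):
    r=q[(q[:,2]>=k)&(q[:,2]<k+5)]
    if len(r): print('h',k,len(r),np.percentile(r[:,0],[3,50,97]))
"
```

```text
cradle TCP [-14.2   1.3  94.4] F [0.3 1.  0.7] t 23.45
tool shift mm [ 7.8 -0.6  3.4] turn deg [-0.2 -0.1 -0.1]
h 120 114 [-26.  -25.5 -24.9]
h 125 927 [-49.2 -45.4 -24.9]
h 130 318 [-45.1 -25.7 -21.3]
h 135 255 [-26.1 -25.5 -21.3]
```

Call:
{"op": "send_rows", "data": {"motion": [{"tx": 0.008,"ty": -0.0005,"tz": 0.004,"ax": 0,"ay": 0,"az": 0,"fingers": 0},{"tx": 0.003,"ty": 0,"tz": 0.001,"ax": 0,"ay": 0,"az": 0,"fingers": 0},{"tx": 0.003,"ty": 0,"tz": 0.001,"ax": 0,"ay": 0,"az": 0,"fingers": 0},{"tx": 0.003,"ty": 0,"tz": 0.0005,"ax": 0,"ay": 0,"az": 0,"fingers": 0},{"tx": 0.003,"ty": 0,"tz": 0.001,"ax": 0,"ay": 0,"az": 0,"fingers": 0}]}}

```text
time: 24.0
position: [577.9, -44.3, 87.7]
ee_rot: [0.629, 0.777, -0.0, -0.001]
contact_force: [0.0, -3.9, -0.7]
opening: -0.002
grip_force: 1.3
```

Call:
{"op": "send_rows", "data": {"motion": [{"tx": 0.003,"ty": 0,"tz": 0.001,"ax": 0,"ay": 0,"az": 0,"fingers": 0},{"tx": 0.003,"ty": 0,"tz": 0.001,"ax": 0,"ay": 0,"az": 0,"fingers": 0},{"tx": 0.0025,"ty": 0,"tz": 0.0015,"ax": 0,"ay": 0,"az": 0,"fingers": 0},{"tx": 0.0025,"ty": 0,"tz": 0.0015,"ax": 0,"ay": 0,"az": 0,"fingers": 0},{"tx": 0,"ty": 0,"tz": 0,"ax": 0,"ay": 0,"az": 0,"fingers": 0}]}}

```text
time: 24.5
position: [575.5, -32.8, 82.5]
ee_rot: [0.63, 0.777, 0.0, -0.001]
contact_force: [0.3, -2.1, 0.1]
opening: 0.003
grip_force: 0.8
```

```bash
cat > hm.py <<'E'
from loopm import *
def hmeas():
    go(-47.4,.7,79.2)
    p=env.capture('wrist'); C=(cloud(p)-O)@B.T
    q=C[(abs(C[...,1]-.8)<6)&(C[...,2]>66)&(C[...,2]<140)&(C[...,0]>-100)&(C[...,0]<-28)]
    for k in range(-100,-28,6):
        r=q[(q[:,0]>=k)&(q[:,0]<k+6)]
        if len(r): print('x',k,len(r),np.percentile(r[:,2],[3,50,97]))
    bar(C); return C
E
python3 -c "
from hm import *
hmeas()"
```

```text
cradle TCP [-45.8   1.2  82.5] F [ 2.1 -0.2  0.1] t 24.5
tool shift mm [ 1.6 -0.5  3.3] turn deg [-0.1 -0.1 -0. ]
x -70 387 [116.2 118.5 120.8]
x -64 222 [118.9 120.3 121.7]
x -58 1050 [113.6 128.1 139.2]
```

Call:
{"op": "send_rows", "data": {"motion": [{"tx": 0.0025,"ty": -0.0005,"tz": 0.003,"ax": 0,"ay": 0,"az": 0,"fingers": 0},{"tx": 0.002,"ty": 0,"tz": 0.003,"ax": 0,"ay": 0,"az": 0,"fingers": 0},{"tx": 0.0025,"ty": 0,"tz": 0.003,"ax": 0,"ay": 0,"az": 0,"fingers": 0},{"tx": 0.002,"ty": 0,"tz": 0.0035,"ax": 0,"ay": 0,"az": 0,"fingers": 0},{"tx": 0.002,"ty": 0,"tz": 0.0035,"ax": 0,"ay": 0,"az": 0,"fingers": 0}]}}

```text
time: 25.05
position: [572.5, -22.0, 66.2]
ee_rot: [0.63, 0.777, -0.0, -0.001]
contact_force: [2.3, 0.5, 1.1]
opening: 0.002
grip_force: 0.8
```

```bash
python3 -c "
from hm import *
hmeas()"
```

```text
cradle TCP [-57.    0.5  66.2] F [0.  2.3 1.1] t 25.05
tool shift mm [ -9.5   0.1 -13. ] turn deg [-0.1 -0.1 -0. ]
x -88 237 [94.3 96.7 99.6]
x -82 303 [ 98.1 100.  101.3]
x -76 323 [ 91.8  93.5 136.1]
x -70 2200 [ 91.5 119.5 138.7]
x -64 285 [126.5 128.  138.3]
x -58 369 [126.6 136.4 139.3]
x -52 297 [126.7 136.3 139.8]
x -46 8 [126.3 131.3 139.9]
```

Call:
{"op": "send_rows", "data": {"motion": [{"tx": 0.0015,"ty": 0,"tz": 0.0035,"ax": 0,"ay": 0,"az": 0,"fingers": 0},{"tx": 0.0015,"ty": 0,"tz": 0.0035,"ax": 0,"ay": 0,"az": 0,"fingers": 0},{"tx": 0.001,"ty": 0,"tz": 0.0035,"ax": 0,"ay": 0,"az": 0,"fingers": 0},{"tx": 0.0005,"ty": 0,"tz": 0.003,"ax": 0,"ay": 0,"az": 0,"fingers": 0},{"tx": 0,"ty": 0,"tz": 0.001,"ax": 0,"ay": 0,"az": 0,"fingers": 0}]}}

```text
time: 25.6
position: [571.1, -17.9, 51.4]
ee_rot: [0.63, 0.777, -0.0, -0.002]
contact_force: [0.3, 0.4, 0.3]
opening: 0.0
grip_force: 0.0
```

```bash
python3 -c "
from hm import *
hmeas()"
```

```text
cradle TCP [-61.2   0.   51.4] F [-0.3  0.4  0.3] t 25.6
tool shift mm [-13.7   0.6 -27.9] turn deg [-0.2 -0.1 -0. ]
x -94 165 [71.2 75.  78. ]
x -88 284 [72.5 76.6 78.1]
x -82 364 [72.2 73.4 74.6]
x -76 2939 [ 73.1 108.1 134.9]
x -70 375 [111.8 120.1 139.1]
x -64 349 [111.8 121.3 125.1]
x -58 499 [111.8 123.2 130.1]
x -52 69 [111.7 113.1 127.6]
```

Call:
{"op": "send_rows", "data": {"motion": [{"tx": 0,"ty": 0,"tz": -0.01,"ax": 0,"ay": 0,"az": 0,"fingers": 0},{"tx": 0,"ty": 0,"tz": -0.03,"ax": 0,"ay": 0,"az": 0,"fingers": 0},{"tx": -0.02,"ty": 0,"tz": -0.045,"ax": 0,"ay": 0,"az": 0,"fingers": 0},{"tx": -0.04,"ty": 0,"tz": -0.04,"ax": 0,"ay": 0,"az": 0,"fingers": 0},{"tx": -0.04,"ty": 0,"tz": 0,"ax": 0,"ay": 0,"az": 0,"fingers": 0}]}}

```text
time: 26.15
position: [595.4, -112.8, 180.2]
ee_rot: [0.629, 0.778, 0.002, 0.005]
contact_force: [0.9, -0.8, -0.8]
opening: 0.002
grip_force: 0.0
```

Call:
{"op": "send_rows", "data": {"motion": [{"tx": -0.03,"ty": 0,"tz": 0,"ax": 0,"ay": 0,"az": 0,"fingers": 0},{"tx": 0,"ty": 0,"tz": 0,"ax": 0,"ay": 0,"az": 0,"fingers": 0},{"tx": 0,"ty": 0,"tz": 0,"ax": 0,"ay": 0,"az": 0,"fingers": 0},{"tx": 0,"ty": 0,"tz": 0,"ax": 0,"ay": 0,"az": 0,"fingers": 0},{"tx": 0,"ty": 0,"tz": 0,"ax": 0,"ay": 0,"az": 0,"fingers": 0}]}}

```text
time: 26.65
position: [597.7, -139.6, 172.4]
ee_rot: [0.629, 0.777, -0.0, -0.001]
contact_force: [0.6, 0.3, 0.1]
opening: -0.001
grip_force: 0.0
```

```bash
python3 -c "
from hm import *
C=hmeas()
for n in('wrist','top'):
    p=env.capture(n); C=(cloud(p)-O)@B.T
    t=C[(C[...,2]>54)&(C[...,2]<63)&(C[...,0]>30)&(C[...,0]<115)&(abs(C[...,1])<45)]; print(n,'outer',np.percentile(t[:,0],[99,99.7]))
k=C[(abs(C[...,1]-.8)<4)&(C[...,2]>74)&(C[...,2]<82)&(C[...,0]>5)&(C[...,0]<40)]
save(p,'t9.png'); w=env.capture('wrist'); save(w,'w9.png')
cv2.imwrite('pics/f.png',cv2.resize(cv2.imread('pics/w9.png')[0:260,140:440],(690,598)))
"
```

```text
cradle TCP [ 63.3   0.7 172.4] F [-0.1  0.7  0.1] t 26.65
tool shift mm [110.5   0.2  93.4] turn deg [-0.1 -0.1  0. ]
x -82 101 [71.9 73.3 74.7]
x -76 178 [72.  73.5 74.9]
x -70 175 [72.1 73.4 74.9]
x -64 177 [72.  73.3 75. ]
x -58 175 [71.9 73.2 74.6]
x -52 159 [72.  73.3 74.4]
x -46 165 [72.2 73.3 74.7]
x -40 152 [71.9 73.2 74.4]
x -34 153 [73.  76.1 77.9]
18 18 [63.7 65.  66.2]
20 50 [65.3 70.7 72.4]
22 36 [70.4 71.6 72.8]
24 32 [70.  70.8 72.2]
wrist outer [88.2 88.6]
top outer [62.8 63.8]
```

View pics/f.png

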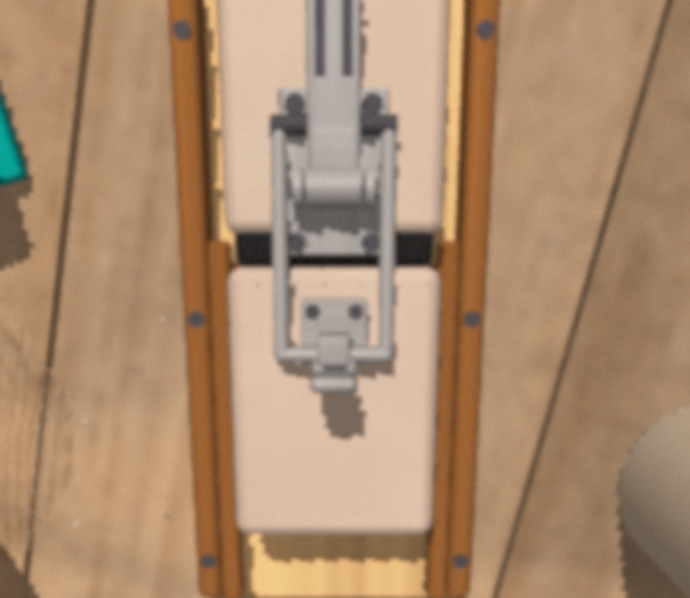

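The view shows the handle lying flat (335,90, level to within 0.2 mm by depth), the crossbar under the keeper lip (335,350), and the loose half drawn in to about cradle x = 34 mm. The robot is clear, so I'll hand in.

```bash
python3 -c "
from bench import env
print(env.sign_off())"
```

```text
the job is handed in; nothing more can be done
None
```

The mould is closed and latched and the job is handed in: the loose half was pressed on the pad with about 10 N, the loop is hooked under the keeper, the lever lies flat, and the robot is clear; no verdict came back, and I did not re-measure the bystanders at the end.

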